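# Latch the scored settlement panels back into their rack

## Robot

A 6-joint arm with a two-finger parallel gripper is mounted at the origin on the work surface. World frame = base frame: x ahead of the robot, y to its left, z up, the work surface at z = 0. Lengths are in m, angles in rad, forces in N, time in s.
With the tool pointing down it reaches from about 0.35 to 0.975 m from the base axis. Payload 4.9 kg.
Tool frame: the origin (TCP) lies at the very end of the fingers, on their centre line; the grasp point (between the pads) lies 19 mm behind it; z points along the fingers, x is the direction in which the jaws open and shut, and the axes are right-handed (so a half turn about z gives the same grasp; the last joint's range is limited). The gripper opens to 85 mm and grips with 20 to 120 N. Pads are 22 mm wide; open, the fingers measure 114 mm over their backs; the gripper's body (76 mm by 85 mm) begins 54 mm behind the grasp point. The pads swing forward as they close: fully open they stand 13 mm farther back than shut.
Start: joints at [-1.259, 0.053, 1.613, -0, 1.476, -0.119], TCP at [0.261, -0.568, 0.231] pointing down, gripper open.
Joint ranges: [-3.01, 3.01], [-1.01, 2.22], [0.06, 2.58], [-1.02, 4.17], [0.09, 2.62], [-3.14, 3.14]. Speed limits (rad/s): [2.57, 2.57, 3.14, 3.14, 3.14, 3.14].

## Interface

Orientations are given as a rotation vector (axis times angle).
In Python, from station import ctrl, get_image, calibration, job gives the robot as it stands.
- The arm moves only by the tool jog_arm, never from a script. Its argument "deltas" is a list of rows, each a list of 3 entries, a list of its own where there are three numbers: the turn, a rotation vector about the tool's x, y, z in degrees, then the shift along the tool's x, y, z in m, then the finger opening in m, from 0 to 0.0854. In form: [[[ax, ay, az], [tx, ty, tz], gripper], ...]. A call has 1 to 12 rows; each row is the pose to reach, as a shift and turn from the pose commanded when the call began, along the tool's axes at that moment; what a row does not reach only later rows make up. A row lasts 1/12 s, in which the tool goes at most 41.7 mm and 7.16 degrees, less where a joint would pass 70% of its speed; a pose out of reach is approached as far as the arm can. A call with a gripper value outside its range is refused whole. The fingers move at their own pace and stop on an object; "squeeze" is the grip in N (left out, the last holds). Time passes only in rows, so rows that repeat a pose let the fingers close. It gives the time, the measured TCP pose, the force and the opening at its end, in the units of the state.
- ctrl.get_obs(): the state, without advancing time (a new reading comes with each control period).
- get_image(name): name is "scene" or "top" or "wrist"; returns the picture (384x512x3 uint8, red, green, blue); there is no depth.
- calibration(name): a dict with "mtx" (3x3 intrinsics, pixels), "origin" and "rotation" of the camera in the world; the wrist camera has in their place "tool_from_camera" (4x4, takes a point from camera to tool coordinates, whose origin is the TCP and whose axes are the tool frame's). Camera axes: x right, y up, looking along -z (the intrinsics and any distortion apply to the point x, -y, -z); pixel columns grow to the right and rows downward; lengths in m; the calibration is good to about 2 mm. A picture is of the moment at which its call begins: read the wrist's pose just before it. calibration takes no time and is no camera call.
- job.finish_job(): hands the job in, once; it reports no verdict.
The state is a dict: "t": time; "q": joint angles; "dq": joint speeds; "effort": joint torques, N m; "tool_pos": TCP position; "tool_rot": TCP orientation; "contact_force": force on the tool from outside, world axes, zero at the start; "wrist_torque": the same for the moment, N m; "opening": finger opening in m.
Only numpy, scipy, OpenCV 4.12 (cv2) and the standard library are available. Lean on these libraries where they do the work, as an engineer would, in place of code of your own. Each camera call takes 0.05 s, during which the arm holds its last target.

## Task

The two settlement panels on the drain stand have been scored under the microscope: put each back into the rack bay of its own tag colour, growth face up. Press the bay's sprung latch open with the end of the panel, lay the panel flat in the bay and let the latch snap back over it, so that it sits fully home under the fixed lip with the latch shut. Leave the white panel and everything else on the bench where it is.

Things in the scene. Friction and masses are not known exactly. Their poses are not given: they have to be found in the camera images.
- panel_blue_mid (a point): blue-tagged settlement panel: loose grey PVC plate 140 x 50 x 10 mm, 0.09 to 0.16 kg, algal crusts and, near one end (+x), a flat blue tag on its upper face. The point is its centre, half-way through the thickness; x along the 140 mm, y across the 50 mm, z up out of the growth face. It starts growth face up across the stand's rails. Either end may go to the latch.
- panel_yellow_mid (a point): yellow-tagged settlement panel: loose grey PVC plate 140 x 50 x 10 mm, 0.09 to 0.16 kg, algal crusts and, near one end (+x), a flat yellow tag on its upper face. The point is its centre, half-way through the thickness; x along the 140 mm, y across the 50 mm, z up out of the growth face. It starts growth face up across the stand's rails. Either end may go to the latch.
- stand: drain stand: fixed white drip tray 170 x 280 mm, rim 8 mm high, with two aluminium rails along its y (10 mm wide, 18 mm high, centres at x = -45 and +45 mm) on which the panels lie crosswise, undersides 18 mm above the bench. Between the rails 14 mm is free under a panel for fingertips. Origin: centre of its underside.
- seat_blue (a point): blue bay, one of three parallel bays 100 mm apart on the fixed rack. The point is where the centre of a panel's underside rests when home, 32 mm above the bench; x along the bay from fixed lip (-x end) to sprung latch (+x end), z up. Panel rests on bars at x = -50, +50 mm; -x end stop at x = -70.5 mm. x = -40 to +40 mm is open at both sides down to 14 mm below the seat for fingers.
- lip_blue (a point): middle of the top inner edge of the blue bay's fixed lip (on its blue end block), 64.5 mm from the seat point towards -x and 17.5 mm above it. The lip reaches 6 mm over a panel that is home; its underside is 13.5 mm above the seat. Four side cheeks (x = -60..-40 and 40..60 mm) guide the panel: 54 mm apart up to 10 mm above the seat, then flaring out, to 19 mm above it.
- tab_blue (a point): centre of the blue thumb tab atop the blue bay's latch. Latch shut: nose overhangs a home panel from x = +66 mm of the seat frame, 13 mm above the seat; above it a front face at x = +66 mm rises to 33 mm, then the tab leans back to 49 mm. The leaf below the nose stands at x = +70.5 mm. Its hinge pin lies across the bay at x = +67 mm, 15 mm below the seat. Latch 26 mm wide.
- latch_blue (a joint): blue latch: 0 rad shut, grows to 0.75 as its top swings to the bay's +x; a spring drives it shut (2 N at the face, 4 to 6 N when open). Pushing its face in +x with the end of a level panel held 20 mm over the seat until the panel is 7 to 10 mm past home clears the lip at the other end; lowered there to the seat, the nose snaps over it and the spring drives it home under the lip when freed.
- seat_yellow (a point): yellow bay, one of three parallel bays 100 mm apart on the fixed rack. The point is where the centre of a panel's underside rests when home, 32 mm above the bench; x along the bay from fixed lip (-x end) to sprung latch (+x end), z up. Panel rests on bars at x = -50, +50 mm; -x end stop at x = -70.5 mm. x = -40 to +40 mm is open at both sides down to 14 mm below the seat for fingers.
- lip_yellow (a point): middle of the top inner edge of the yellow bay's fixed lip (on its yellow end block), 64.5 mm from the seat point towards -x and 17.5 mm above it. The lip reaches 6 mm over a panel that is home; its underside is 13.5 mm above the seat. Four side cheeks (x = -60..-40 and 40..60 mm) guide the panel: 54 mm apart up to 10 mm above the seat, then flaring out, to 19 mm above it.
- tab_yellow (a point): centre of the yellow thumb tab atop the yellow bay's latch. Latch shut: nose overhangs a home panel from x = +66 mm of the seat frame, 13 mm above the seat; above it a front face at x = +66 mm rises to 33 mm, then the tab leans back to 49 mm. The leaf below the nose stands at x = +70.5 mm. Its hinge pin lies across the bay at x = +67 mm, 15 mm below the seat. Latch 26 mm wide.
- latch_yellow (a joint): yellow latch: 0 rad shut, grows to 0.75 as its top swings to the bay's +x; a spring drives it shut (2 N at the face, 4 to 6 N when open). Pushing its face in +x with the end of a level panel held 20 mm over the seat until the panel is 7 to 10 mm past home clears the lip at the other end; lowered there to the seat, the nose snaps over it and the spring drives it home under the lip when freed.
- panel_white_mid (a point): the white-tagged panel, same size, already home and latched in the third (white) bay; centre of the panel. Leave it alone.
- dish: closed clear round dish, 64 mm across, 16 mm tall; a loose bystander; origin at the centre of its underside.
- jar_a: glass sample jar with a blue cap, 60 mm across, 85 mm tall; a loose bystander; origin at the centre of its underside.
- jar_b: amber sample jar with a white cap, 60 mm across, 85 mm tall; a loose bystander; origin at the centre of its underside.
- wash_bottle: white plastic bottle with a red cap, 68 mm across, 170 mm tall; a loose bystander; origin at the centre of its underside.
- brush: brush with a handle, 170 mm long, lying on the bench; a loose bystander; origin at the middle of its length.
Not all that is in view belongs to the job. Leave any red look-alike of the part that bears panel_yellow_mid alone.

How it is judged:
By the outcome, as a careful person would: the job done as asked, in the order asked, and still so for the second after the job is handed in, with the robot touching nothing.
It also fails if it takes over 58 s, if anything falls off the work surface, if the arm or the gripper's body presses on something with over 40 N, if the wrist force passes 120 N, or if a joint passes its speed limit or range.

## Working session

There is one attempt and no reset: what is moved stays moved. The work goes in short steps, Python scripts to look and compute and a tool call to move; the robot and the scene stay as the last step left them, time stands still between calls to the robot, and variables do not carry over. Pictures are saved under pics/ and viewed, and the job is handed in when it is done.

Besides the shell and the picture viewer there is one more tool, called after "Emit:" as a command line: name --argument value ..., lists and objects as JSON in quotes. jog_arm: Moves the arm, as the interface text tells. Its arguments: {"type":"object","properties":{"deltas":{"type":"array","items":{"type":"array"}},"squeeze":{"type":"number"}},"required":["deltas"]}

```bash
ls; mkdir -p pics
python3 - <<'E'
from station import ctrl,get_image,calibration,job
import cv2,numpy as np
for n in ["scene","top"]:
    im=get_image(n); cv2.imwrite(f"pics/{n}0.png",cv2.cvtColor(im,cv2.COLOR_RGB2BGR))
    print(n,calibration(n))
print(calibration("wrist")); print(ctrl.get_obs())
E
```

```text
pics
scene {'mtx': array([[421.21410236,   0.        , 264.87448274],
       [  0.        , 421.21410236, 187.29442383],
       [  0.        ,   0.        ,   1.        ]]), 'origin': array([1.15611971, 0.1877863 , 0.96651858]), 'rotation': array([0.43239674, 0.55331659, 1.75282677])}
top {'mtx': array([[383.72769854,   0.        , 254.36646817],
       [  0.        , 383.72769854, 196.31689371],
       [  0.        ,   0.        ,   1.        ]]), 'origin': array([0.38314915, 0.00667916, 1.18140607]), 'rotation': array([ 0.12378776, -0.07527518, -1.58220058])}
{'mtx': array([[332.23467354,   0.        , 256.16216292],
       [  0.        , 332.23467354, 195.13348697],
       [  0.        ,   0.        ,   1.        ]]), 'tool_from_camera': array([[ 9.99999608e-01,  2.19954112e-04,  8.58216296e-04,
        -3.60892128e-05],
       [ 4.49209489e-04, -9.60820420e-01, -2.77171282e-01,
        -7.04116083e-02],
       [ 7.63626778e-04,  2.77171559e-01, -9.60820141e-01,
        -1.41699811e-01],
       [ 0.00000000e+00,  0.00000000e+00,  0.00000000e+00,
         1.00000000e+00]])}
{'t': 0.1, 'q': array([-1.25900574e+00,  5.32871663e-02,  1.61413808e+00,  1.89488723e-05,
        1.47601483e+00, -1.18997124e-01]), 'dq': array([ 1.08560133e-03, -7.30224278e-04, -4.40273226e-03,  1.38633558e-05,
        7.14591816e-04,  8.49769472e-04]), 'effort': array([ 6.11625292e-04, -3.94907463e+01, -3.71363032e+01, -1.05640179e-04,
        3.93429204e-03,  6.22088301e-07]), 'tool_pos': array([ 0.26082585, -0.56735934,  0.23019936]), 'tool_rot': array([-2.64389933e+00,  1.69467577e+00,  2.22025763e-03]), 'contact_force': array([-0.49429746,  0.16924945,  0.28141783]), 'wrist_torque': array([ 0.04972412,  0.01488882, -0.00449369]), 'opening': 0.08545373934019142}
```

View pics/scene0.png

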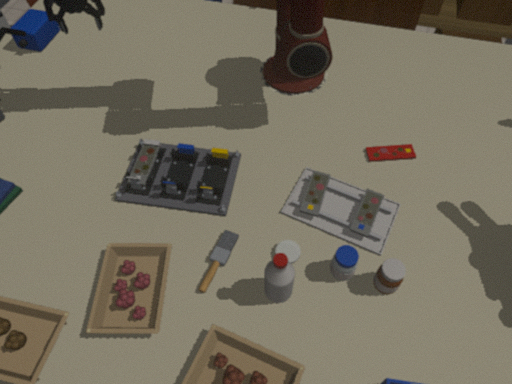

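View pics/top0.png

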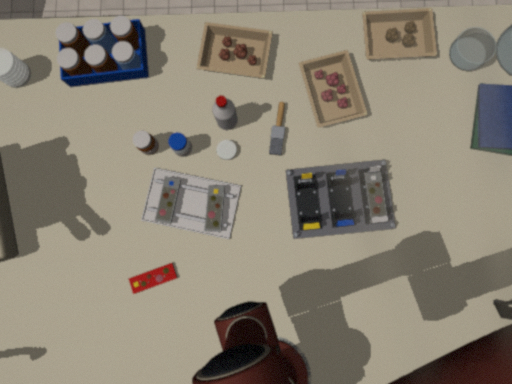

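Run:
```python
import cv2
t=cv2.imread("pics/top0.png"); s=cv2.imread("pics/scene0.png")
cv2.imwrite("pics/top_rack.png",cv2.resize(t[150:245,275:405],None,fx=6,fy=6,interpolation=cv2.INTER_CUBIC))
cv2.imwrite("pics/top_stand.png",cv2.resize(t[160:300,120:250],None,fx=4.2,fy=4.2,interpolation=cv2.INTER_CUBIC))
cv2.imwrite("pics/sc_rack.png",cv2.resize(s[130:220,110:245],None,fx=5.8,fy=5.8,interpolation=cv2.INTER_CUBIC))
```

```text
(no output)
```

View pics/top_rack.png

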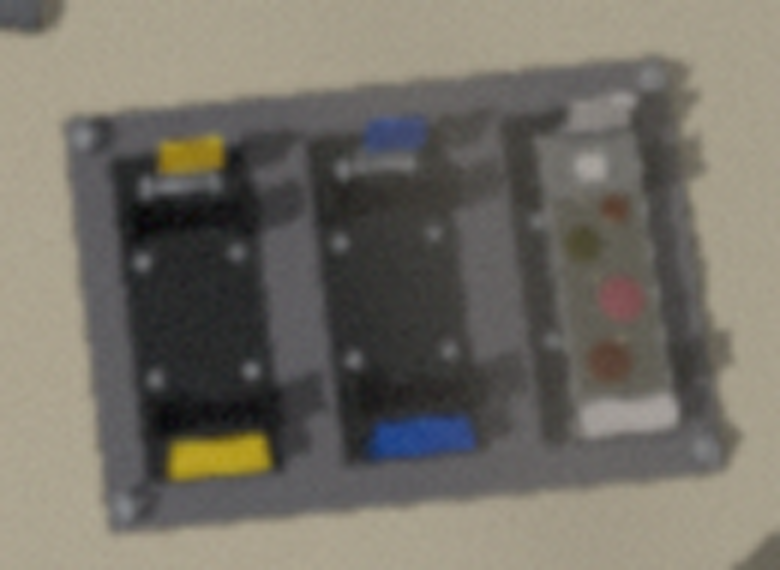

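View pics/top_stand.png

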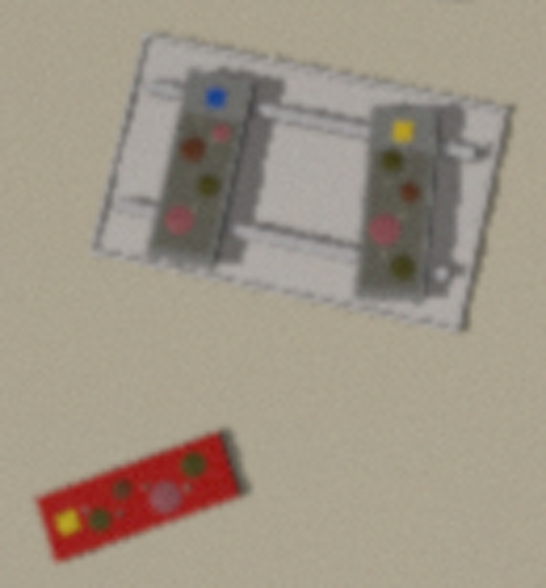

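View pics/sc_rack.png

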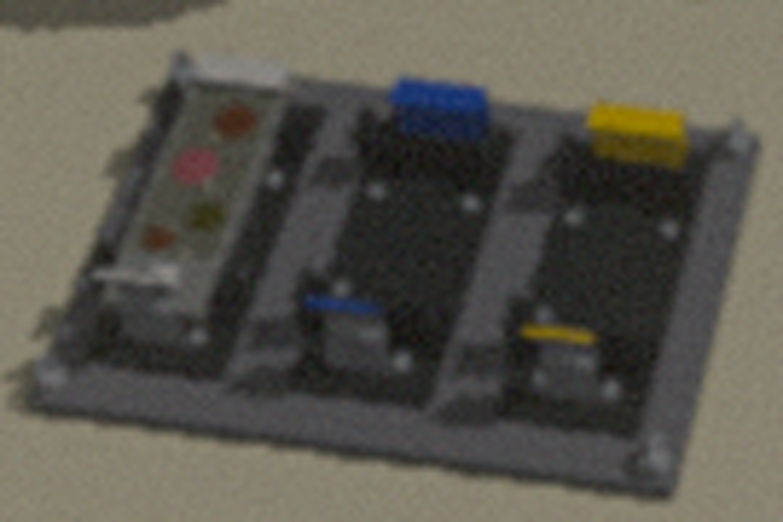

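```bash
cat > h.py <<'E'
import numpy as np,cv2
from scipy.spatial.transform import Rotation as R
from station import ctrl,get_image,calibration,job
def campose(n,obs=None):
    c=calibration(n)
    if n=="wrist":
        T=np.eye(4);T[:3,:3]=R.from_rotvec(obs["tool_rot"]).as_matrix();T[:3,3]=obs["tool_pos"]
        T=T@c["tool_from_camera"];return c["mtx"],T[:3,3],T[:3,:3]
    return c["mtx"],c["origin"],R.from_rotvec(c["rotation"]).as_matrix()
def px2w(uv,z,cp):
    M,o,Rm=cp;d=np.linalg.inv(M)@np.array([uv[0],uv[1],1.]);d=Rm@(d*[1,-1,-1])
    return o+d*(z-o[2])/d[2]
def w2px(p,cp):
    M,o,Rm=cp;c=Rm.T@(np.asarray(p)-o);c=c*[1,-1,-1];u=M@c;return u[:2]/u[2]
def snap(n,name):
    obs=ctrl.get_obs();im=get_image(n);cv2.imwrite(f"pics/{name}.png",cv2.cvtColor(im,cv2.COLOR_RGB2BGR))
    np.savez(f"pics/{name}.npz",tool_pos=obs["tool_pos"],tool_rot=obs["tool_rot"]);return im
def load(name):
    return campose("wrist",np.load(f"pics/{name}.npz"))
def delta(pos,ang):
    """tool-down target: pos, tool x-axis world heading ang(deg) -> turn deg & shift in current (commanded~measured) tool frame"""
    o=ctrl.get_obs();Rc=R.from_rotvec(o["tool_rot"]);a=np.radians(ang)
    x=np.array([np.cos(a),np.sin(a),0]);z=np.array([0,0,-1.]);Rt=R.from_matrix(np.c_[x,np.cross(z,x),z])
    print("turn",(Rc.inv()*Rt).as_rotvec(degrees=True).round(2),"shift",Rc.inv().apply(np.array(pos)-o["tool_pos"]).round(4))
E
python3 - <<'E'
from h import *
t=campose("top")
f=lambda p,o,s,z:px2w((np.array(p)+.5)/s-.5+o,z,t).round(4)
for nm,pts in dict(blue=[(190,70),(253,82),(213,265),(150,255)],yel=[(372,103),(437,110),(425,300),(357,295)]).items():
    q=np.array([f(p,np.array([120,160]),4.2,.028) for p in pts]);print(nm,q[:,:2].tolist(),"c",q.mean(0),[np.linalg.norm(q[i]-q[(i+1)%4]).round(4) for i in range(4)])
O=np.array([275,150])
print("tabs y,b",f((191,154),O,6,.078),f((396,134),O,6,.078))
print("lips y,b (top of block mid)",f((219,456),O,6,.0495),f((423,437),O,6,.0495))
delta([.5,.1,.3],0)
o=ctrl.get_obs();print(R.from_rotvec(o["tool_rot"]).as_matrix().round(3))
E
```

```text
blue [[0.5966, 0.316], [0.5869, 0.2695], [0.4537, 0.2968], [0.4615, 0.3427]] c [0.524675 0.30625  0.028   ] [np.float64(0.0475), np.float64(0.136), np.float64(0.0466), np.float64(0.1377)]
yel [[0.5699, 0.1821], [0.5639, 0.1347], [0.4265, 0.1436], [0.4307, 0.1925]] c [0.49775  0.163225 0.028   ] [np.float64(0.0478), np.float64(0.1377), np.float64(0.0491), np.float64(0.1396)]
tabs y,b [ 0.5831 -0.1122  0.078 ] [ 0.5912 -0.2113  0.078 ]
lips y,b (top of block mid) [ 0.4382 -0.1246  0.0495] [ 0.4462 -0.224   0.0495]
turn [ -0.07   0.09 -65.32] shift [-0.5066 -0.496  -0.0688]
[[ 0.418 -0.909 -0.001]
 [-0.909 -0.418  0.002]
 [-0.002 -0.    -1.   ]]
```

Run:
```python
from h import *
delta([.53,-.168,.22],-85)
```

```text
turn [ 0.    0.11 19.68] shift [-0.2505 -0.4113  0.0108]
```

Emit:
jog_arm --deltas '[[[0,0.1,7],[-0.021,-0.034,0.001],0.08],[[0,0.1,14],[-0.042,-0.068,0.002],0.08],[[0,0.1,19.7],[-0.063,-0.103,0.003],0.08],[[0,0.1,19.7],[-0.084,-0.137,0.004],0.08],[[0,0.1,19.7],[-0.105,-0.171,0.005],0.08],[[0,0.1,19.7],[-0.125,-0.206,0.006],0.08],[[0,0.1,19.7],[-0.146,-0.24,0.007],0.08],[[0,0.1,19.7],[-0.167,-0.274,0.008],0.08],[[0,0.1,19.7],[-0.188,-0.308,0.009],0.08],[[0,0.1,19.7],[-0.209,-0.343,0.01],0.08],[[0,0.1,19.7],[-0.23,-0.377,0.011],0.08],[[0,0.1,19.7],[-0.25,-0.411,0.011],0.08]]' --squeeze 60

```text
t: 1.1
tool_pos: [0.5304, -0.1669, 0.2196]
tool_rot: [2.315, -2.122, 0.001]
contact_force: [1.2, -1.3, 0.1]
opening: 0.0802
```

Emit:
jog_arm --deltas '[[[0,0,0],[0,0,0],0.08],[[0,0,0],[0,0,0],0.08]]'

```text
t: 1.27
tool_pos: [0.5305, -0.1672, 0.2197]
tool_rot: [2.319, -2.117, 0.001]
contact_force: [0.4, -0.2, -0.3]
opening: 0.0801
```

Run:
```python
from h import *
o=ctrl.get_obs();print(o["t"],o["tool_pos"],o["dq"].round(3))
im=snap("wrist","w1")
```

```text
1.2667 [ 0.53053132 -0.16716964  0.21967232] [-0.054 -0.01   0.007 -0.012  0.001 -0.005]
```

View pics/w1.png

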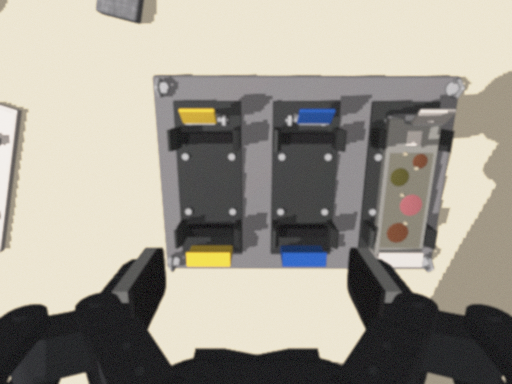

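Run:
```python
from h import *
o=ctrl.get_obs();print(o["t"],o["tool_pos"],o["tool_rot"],o["dq"].round(3))
im=snap("wrist","w2")
b=cv2.imread("pics/w2.png")
cv2.imwrite("pics/w2z.png",cv2.resize(b[95:275,165:350],None,fx=4,fy=4,interpolation=cv2.INTER_CUBIC)[:600*1+120])
z=cv2.resize(b[98:148,165:350],None,fx=4.2,fy=4.2,interpolation=cv2.INTER_CUBIC);z2=cv2.resize(b[220:272,165:350],None,fx=4.2,fy=4.2,interpolation=cv2.INTER_CUBIC)
cv2.imwrite("pics/w2z.png",np.vstack([z,z2]));print(z.shape)
```

```text
1.3167 [ 0.52997046 -0.1683863   0.21970337] [ 2.31652902e+00 -2.11952819e+00  8.30974937e-04] [-0.04  -0.006  0.004 -0.001  0.     0.   ]
(210, 777, 3)
```

View pics/w2z.png

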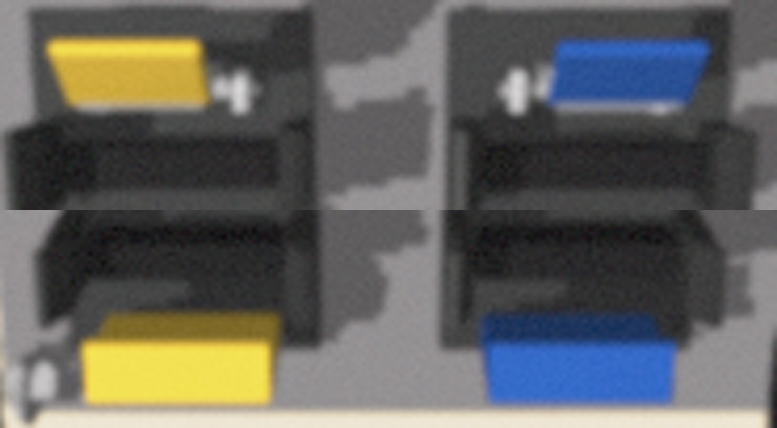

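Run:
```python
from h import *
c=load("w2")
f=lambda u,v,z:px2w(((u+.5)/4.2-.5+165,(v+.5)/4.2-.5+(98 if v<210 else 170)),z,c)
for n,l,t,tt in [("y",[(82,340),(272,340)],[(68,104),(208,104)],[(47,40),(202,40)]),("b",[(487,340),(673,340)],[(550,104),(688,104)],[(556,40),(710,40)])]:
    L=np.array([f(*p,.0495) for p in l]);T=np.array([f(*p,.065) for p in t]);TT=np.array([f(*p,.081) for p in tt])
    lm=L.mean(0);tm=T.mean(0);d=(tm-lm)[:2];w=lambda a:np.linalg.norm(a[1]-a[0]).round(4)
    print(n,"lip",lm.round(4),w(L),"tabbot",tm.round(4),w(T),"tabtop",TT.mean(0).round(4),w(TT),"dist",np.linalg.norm(d).round(4),"ang",np.degrees(np.arctan2(d[1],d[0])).round(2), "lipdir",np.degrees(np.arctan2(*(L[1]-L[0])[:2])))
# corner bolts of rack
c2=c
```

```text
y lip [ 0.4467 -0.1248  0.0495] 0.0464 tabbot [ 0.5761 -0.1128  0.065 ] 0.0291 tabtop [ 0.5893 -0.1124  0.081 ] 0.0301 dist 0.1299 ang 5.3 lipdir 174.96460299952992
b lip [ 0.4554 -0.2229  0.0495] 0.0455 tabbot [ 0.5849 -0.2124  0.065 ] 0.0287 tabtop [ 0.598  -0.2108  0.081 ] 0.0299 dist 0.1299 ang 4.64 lipdir 174.96460299952994
```

Run:
```python
from h import *
delta([.54,.235,.22],-95)
for n in ["top"]:
    t=campose(n)
    for nm,uv,z in [("bottlecap",(221,102),.17),("jarA",(179,140),.085),("jarB",(143,137),.085),("dish",(227,150),.016)]: print(nm,px2w(uv,z,t).round(3))
```

```text
turn [ 0.04 -0.1   9.99] shift [-0.4018 -0.0455 -0.0009]
bottlecap [0.775 0.126 0.17 ]
jarA [0.694 0.261 0.085]
jarB [0.706 0.368 0.085]
dish [0.679 0.125 0.016]
```

Emit:
jog_arm --deltas '[[[0,0,5],[-0.04,-0.0045,0],0.08],[[0,0,10],[-0.08,-0.009,0],0.08],[[0,0,10],[-0.12,-0.0135,0],0.08],[[0,0,10],[-0.16,-0.018,0],0.08],[[0,0,10],[-0.2,-0.0225,0],0.08],[[0,0,10],[-0.24,-0.027,0],0.08],[[0,0,10],[-0.28,-0.0315,0],0.08],[[0,0,10],[-0.32,-0.036,0],0.08],[[0,0,10],[-0.36,-0.0405,0],0.08],[[0,0,10],[-0.402,-0.0455,0],0.08],[[0,0,10],[-0.402,-0.0455,0],0.08],[[0,0,10],[-0.402,-0.0455,0],0.08]]'

```text
t: 2.37
tool_pos: [0.5405, 0.2357, 0.2193]
tool_rot: [2.122, -2.314, 0.003]
contact_force: [-0.9, 0.7, -0.4]
opening: 0.0801
```

Run:
```python
from h import *
get_image("top")
o=ctrl.get_obs();print(o["t"],o["tool_pos"],o["tool_rot"],o["dq"].round(3))
im=snap("wrist","w3")
```

```text
2.4167 [0.54060665 0.23445556 0.21933669] [ 2.12026147 -2.31587053  0.00289022] [-0.031 -0.014  0.01   0.001  0.001  0.   ]
```

View pics/w3.png

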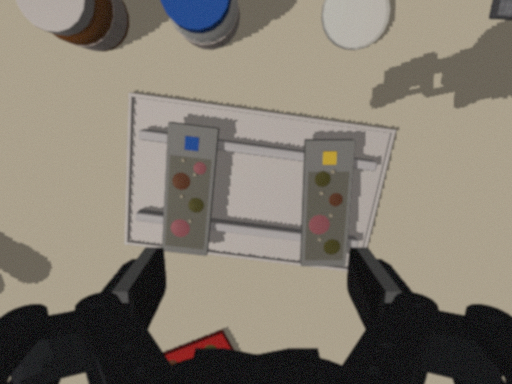

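Run:
```python
from h import *
b=cv2.imread("pics/w3.png")
cv2.imwrite("pics/w3z.png",np.hstack([cv2.resize(b[115:275,i:i+75],None,fx=3.7,fy=3.7,interpolation=cv2.INTER_CUBIC) for i in (150,290)]))
```

```text
(no output)
```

View pics/w3z.png

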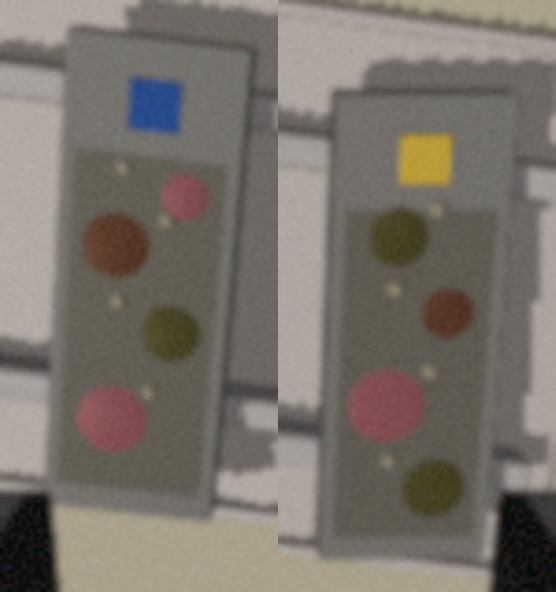

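Run:
```python
from h import *
c=load("w3")
for n,o,ps in [("b",(150,115,0),[(70,32),(248,48),(210,516),(50,497)]),("y",(290,115,277.5),[(332,92),(514,94),(493,556),(320,552)])]:
    q=np.array([px2w(((u-o[2]+.5)/3.7-.5+o[0],(v+.5)/3.7-.5+o[1]),.028,c) for u,v in ps])
    d=(q[0]+q[1]-q[2]-q[3])[:2]
    e=(q[1]-q[0])[:2];g=(q[2]-q[3])[:2]
    print(n,q.mean(0).round(4),"len",np.linalg.norm(d)/2,"w",np.linalg.norm(e).round(4),np.linalg.norm(g).round(4),"ang",np.degrees(np.arctan2(d[1],d[0])).round(2), [np.degrees(np.arctan2(v[1],v[0])).round(1)+90 for v in (e,g)])
print(px2w((192,144),.028,c),px2w((330,158),.028,c))
# rails/stand corners
for p in [(134,94),(397,129),(349,268),(128,242)]: print(px2w(p,.008,c).round(4))
```

```text
b [0.5246 0.3063 0.028 ] len 0.13661036391847037 w 0.0473 0.0474 ang -11.71 [np.float64(-10.200000000000003), np.float64(-12.599999999999994)]
y [0.497  0.1636 0.028 ] len 0.13746352423745783 w 0.049 0.052 ang -3.65 [np.float64(-5.700000000000003), np.float64(-6.599999999999994)]
[0.5735524  0.29568278 0.028     ] [0.54719175 0.15873778 0.028     ]
[0.6267 0.3512 0.008 ]
[0.5678 0.0838 0.008 ]
[0.4101 0.1357 0.008 ]
[0.4663 0.3891 0.008 ]
```

Run:
```python
from h import *
delta([.4974,.1635,.08],-94.2)
```

```text
turn [-0.01 -0.14 -0.92] shift [0.0735 0.0369 0.1396]
```

Emit:
jog_arm --deltas '[[[0,-0.1,-0.9],[0.0185,0.009,0.033],0.062],[[0,-0.1,-0.9],[0.037,0.0185,0.067],0.062],[[0,-0.1,-0.9],[0.055,0.0277,0.1],0.062],[[0,-0.1,-0.9],[0.0735,0.037,0.14],0.062],[[0,-0.1,-0.9],[0.0735,0.037,0.14],0.062],[[0,-0.1,-0.9],[0.0735,0.037,0.14],0.062],[[0,-0.1,-0.9],[0.0735,0.037,0.14],0.062]]'

```text
t: 3.05
tool_pos: [0.4989, 0.1644, 0.0815]
tool_rot: [-2.135, 2.3, -0.003]
contact_force: [0.4, -0.3, 0.5]
opening: 0.0623
```

Run:
```python
from h import *
get_image("top")
o=ctrl.get_obs();print(o["t"],o["tool_pos"],o["opening"],o["dq"].round(3))
im=snap("wrist","w4");c=load("w4")
b=cv2.imread("pics/w4.png")
# expected panel outline
a=np.radians(-4.2);ux=np.array([np.cos(a),np.sin(a)]);uy=np.array([-ux[1],ux[0]])
P=[w2px([*(np.array([.4974,.1635])+sx*.07*ux+sy*.025*uy),.028],c) for sx,sy in((1,1),(1,-1),(-1,-1),(-1,1))]
cv2.polylines(b,[np.int32(np.array(P))],True,(0,255,0),1)
cv2.imwrite("pics/w4o.png",b)
delta([.4974,.1635,.0065],-94.2)
```

```text
3.1 [0.49990716 0.16505687 0.08271067] 0.06234425470168862 [ 0.016 -0.004 -0.025 -0.001 -0.001 -0.   ]
turn [-0.37  0.1   0.05] shift [0.0023 0.0032 0.0766]
```

View pics/w4o.png

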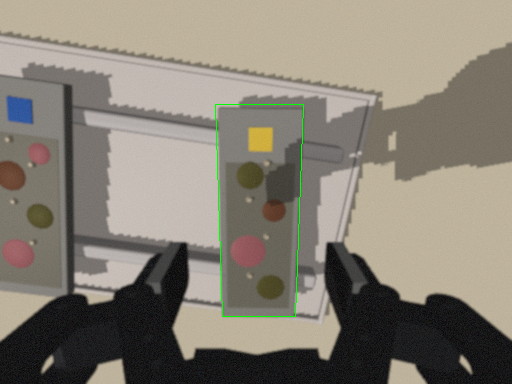

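Emit:
jog_arm --deltas '[[[0,0,0],[0,0,0],0.062],[[0,0,0],[0,0,0],0.062]]'

```text
t: 3.32
tool_pos: [0.4991, 0.1658, 0.082]
tool_rot: [-2.138, 2.296, -0.004]
contact_force: [0.4, 1.0, 0.2]
opening: 0.0623
```

Run:
```python
from h import *
o=ctrl.get_obs();print(o["t"],o["tool_pos"],o["opening"],o["dq"].round(3))
delta([.4974,.1635,.0065],-94.2)
```

```text
3.3167 [0.49908805 0.16579894 0.08200236] 0.06227336210963695 [ 0.003  0.004  0.015 -0.002  0.001 -0.   ]
turn [-0.25  0.07  0.11] shift [0.0025 0.0019 0.0755]
```

Emit:
jog_arm --deltas '[[[0,0,0],[0.0025,0.002,0.02],0.062],[[0,0,0],[0.0025,0.002,0.04],0.062],[[0,0,0],[0.0025,0.002,0.058],0.062],[[0,0,0],[0.0025,0.002,0.068],0.062],[[0,0,0],[0.0025,0.002,0.074],0.062],[[0,0,0],[0.0025,0.002,0.0745],0.062],[[0,0,0],[0.0025,0.002,0.0745],0.062]]'

```text
t: 3.9
tool_pos: [0.4957, 0.163, 0.0058]
tool_rot: [-2.14, 2.299, -0.001]
contact_force: [-0.7, -0.8, -0.0]
opening: 0.062
```

Emit:
jog_arm --deltas '[[[0,0,0],[0,0,0],0.04],[[0,0,0],[0,0,0],0.04],[[0,0,0],[0,0,0],0.04],[[0,0,0],[0,0,0],0.04],[[0,0,0],[0,0,0],0.04],[[0,0,0],[0,0,0],0.04]]' --squeeze 60

```text
t: 4.4
tool_pos: [0.4966, 0.1631, 0.0069]
tool_rot: [-2.138, 2.297, -0.003]
contact_force: [-0.5, -0.1, 6.3]
opening: 0.0487
```

Emit:
jog_arm --deltas '[[[0,0,0],[0,0,-0.01],0.04],[[0,0,0],[0,0,-0.03],0.04],[[0,0,0],[0,0,-0.06],0.04],[[0,0,0],[0,0,-0.09],0.04],[[0,0,0],[0,0,-0.12],0.04],[[0,0,0],[0,0,-0.12],0.04],[[0,0,0],[0,0,-0.12],0.04]]'

```text
t: 4.98
tool_pos: [0.4962, 0.163, 0.1277]
tool_rot: [-2.137, 2.297, -0.004]
contact_force: [-0.8, 0.1, -1.2]
opening: 0.0485
```

Run:
```python
from h import *
get_image("top")
o=ctrl.get_obs();print(o["t"],o["tool_pos"],o["tool_rot"],o["contact_force"],o["opening"])
im=snap("wrist","w5")
```

```text
5.0333 [0.49477018 0.16273151 0.12544168] [-2.13970939e+00  2.29930274e+00 -7.65029218e-04] [-1.47963552 -0.0555444  -2.19246902] 0.048954923743915316
```

View pics/w5.png

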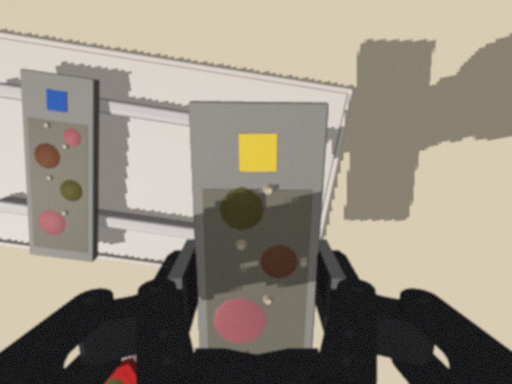

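Run:
```python
from h import *
c=calibration("wrist");T=c["tool_from_camera"];M=c["mtx"]
def pt(u,v,z):
    d=T[:3,:3]@(np.linalg.inv(M)@[u,v,1]*[1,-1,-1]);return T[:3,3]+d*(z-T[2,3])/d[2]
for z in(-.018,-.0211,-.024):
    a,b=pt(190.5,102,z),pt(328,103,z);p,q=pt(199.5,347,z),pt(312.5,347,z)
    print(z,a.round(4),b.round(4),"w",np.linalg.norm(a-b).round(4),"back w",(q[0]-p[0]).round(4),"mid",((a+b)/2)[:2].round(4),"back mid",((p+q)/2)[:2].round(4))
```

```text
-0.018 [-0.0237 -0.0694 -0.018 ] [ 0.0256 -0.0691 -0.018 ] w 0.0493 back w 0.0505 mid [ 0.001  -0.0692] back mid [-0.0003  0.0359]
-0.0211 [-0.0231 -0.0694 -0.0211] [ 0.025  -0.0691 -0.0211] w 0.0481 back w 0.0492 mid [ 0.0009 -0.0693] back mid [-0.0003  0.0333]
-0.024 [-0.0226 -0.0695 -0.024 ] [ 0.0244 -0.0691 -0.024 ] w 0.0469 back w 0.048 mid [ 0.0009 -0.0693] back mid [-0.0003  0.0308]
```

Run:
```python
from h import *
o=ctrl.get_obs();print(o["tool_pos"])
delta([.4968,-.1201,.10],-85)
```

```text
[0.49388879 0.16253533 0.12396643]
turn [ 0.1  -0.02 -9.12] shift [ 0.2817 -0.0232  0.0241]
```

Emit:
jog_arm --deltas '[[[0,0,-1],[0.02,-0.002,0],0.04],[[0,0,-2],[0.05,-0.004,0],0.04],[[0,0,-4],[0.085,-0.007,0],0.04],[[0,0,-5],[0.12,-0.01,0],0.04],[[0,0,-6],[0.155,-0.013,0],0.04],[[0,0,-8],[0.19,-0.016,0],0.04],[[0,0,-9],[0.225,-0.02,0.005],0.04],[[0,0,-9.1],[0.255,-0.0225,0.015],0.04],[[0,0,-9.1],[0.274,-0.023,0.022],0.04],[[0,0,-9.1],[0.282,-0.023,0.024],0.04],[[0,0,-9.1],[0.282,-0.023,0.024],0.04],[[0,0,-9.1],[0.282,-0.023,0.024],0.04]]'

```text
t: 6.08
tool_pos: [0.4968, -0.1194, 0.0999]
tool_rot: [2.315, -2.123, -0.004]
contact_force: [-0.7, -0.4, -0.4]
opening: 0.0486
```

Emit:
jog_arm --deltas '[[[0,0,0],[0,0,0],0.04],[[0,0,0],[0,0,0],0.04]]'

```text
t: 6.25
tool_pos: [0.4979, -0.119, 0.1014]
tool_rot: [-2.317, 2.12, -0.001]
contact_force: [0.4, -0.1, -1.3]
opening: 0.0488
```

Run:
```python
from h import *
o=ctrl.get_obs();print(o["t"],o["tool_pos"],o["tool_rot"],o["contact_force"],o["opening"])
im=snap("wrist","w6"); snap("scene","s6")
delta([.4968,-.1201,.0415],-85)
```

```text
6.25 [ 0.49791949 -0.11895656  0.10136076] [-2.31710480e+00  2.12032150e+00 -5.69991469e-04] [ 0.40306544 -0.13042657 -1.26204127] 0.048797324901828885
turn [-0.07 -0.01  0.08] shift [0.0008 0.0014 0.0601]
```

View pics/w6.png

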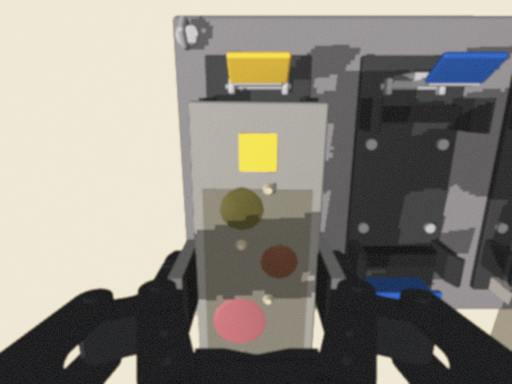

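View pics/s6.png

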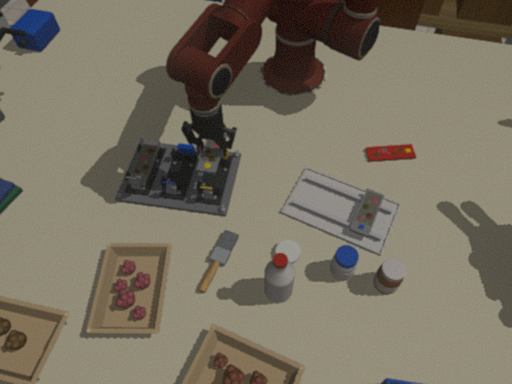

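Emit:
jog_arm --deltas '[[[0,0,0],[0.001,0.001,0.015],0.04],[[0,0,0],[0.001,0.001,0.03],0.04],[[0,0,0],[0.001,0.001,0.045],0.04],[[0,0,0],[0.001,0.001,0.055],0.04],[[0,0,0],[0.001,0.001,0.0595],0.04],[[0,0,0],[0.001,0.001,0.0595],0.04],[[0,0,0],[0.001,0.001,0.0595],0.04]]'

```text
t: 6.93
tool_pos: [0.4972, -0.1211, 0.0421]
tool_rot: [-2.316, 2.122, -0.001]
contact_force: [0.4, -0.2, -0.9]
opening: 0.0488
```

Emit:
jog_arm --deltas '[[[0,0,0],[0,0,0],0.04],[[0,0,0],[0,0,0],0.04]]'

```text
t: 7.1
tool_pos: [0.4977, -0.1215, 0.0428]
tool_rot: [-2.315, 2.122, -0.004]
contact_force: [0.6, -0.5, -1.4]
opening: 0.0483
```

Run:
```python
from h import *
o=ctrl.get_obs();print(o["t"],o["tool_pos"],o["tool_rot"],o["contact_force"],o["opening"])
im=snap("wrist","w7")
a=np.radians(5);d=o["tool_pos"][:2]-np.array([.5107,-.1189]);print("bay xy",d@[np.cos(a),np.sin(a)],d@[-np.sin(a),np.cos(a)])
```

```text
7.1 [ 0.49770764 -0.12151876  0.04284864] [-2.31515454  2.12188107 -0.00358615] [ 0.59213668 -0.52408329 -1.4380565 ] 0.04834705145343803
bay xy -0.013171160186864619 -0.0014764327008828253
```

View pics/w7.png

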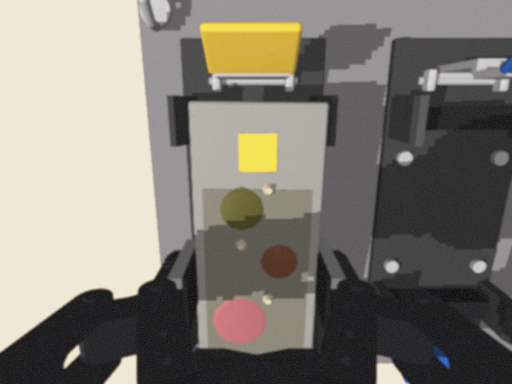

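Emit:
jog_arm --deltas '[[[0,0,0],[-0.001,-0.002,0.001],0.04],[[0,0,0],[-0.002,-0.004,0.001],0.04],[[0,0,0],[-0.002,-0.006,0.001],0.04],[[0,0,0],[-0.002,-0.008,0.001],0.04],[[0,0,0],[-0.002,-0.01,0.001],0.04]]'

```text
t: 7.57
tool_pos: [0.5066, -0.1183, 0.0407]
tool_rot: [2.316, -2.122, -0.0]
contact_force: [-1.7, -0.9, -0.4]
opening: 0.0485
```

Emit:
jog_arm --deltas '[[[0,0,0],[0,-0.002,0],0.04],[[0,0,0],[0,-0.002,0],0.04]]'

```text
t: 7.73
tool_pos: [0.5086, -0.1182, 0.0406]
tool_rot: [2.316, -2.122, -0.001]
contact_force: [-2.4, 0.2, -0.7]
opening: 0.0487
```

Emit:
jog_arm --deltas '[[[0,0,0],[0,-0.002,0],0.04],[[0,0,0],[0,-0.002,0],0.04]]'

```text
t: 7.9
tool_pos: [0.5105, -0.118, 0.0405]
tool_rot: [-2.316, 2.123, 0.001]
contact_force: [-2.9, -1.2, -1.3]
opening: 0.0487
```

Run:
```python
from h import *
o=ctrl.get_obs();print(o["t"],o["tool_pos"],o["tool_rot"],o["contact_force"],o["opening"])
im=snap("wrist","w8")
a=np.radians(5);d=o["tool_pos"][:2]-np.array([.5107,-.1189]);print("bay xy",d@[np.cos(a),np.sin(a)],d@[-np.sin(a),np.cos(a)])
```

```text
7.9 [ 0.51048444 -0.11796347  0.04053114] [-2.31594587e+00  2.12269419e+00  5.24400814e-04] [-2.85860607 -1.20363305 -1.31676399] 0.0486795958745296
bay xy -0.00013312035540980762 0.0009517503331014325
```

View pics/w8.png

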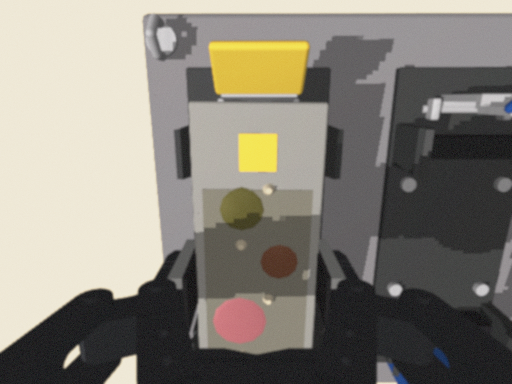

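Emit:
jog_arm --deltas '[[[0,0,0],[0,-0.002,-0.0005],0.04],[[0,0,0],[0,-0.004,-0.0005],0.04],[[0,0,0],[0,-0.006,-0.0005],0.04],[[0,0,0],[0,-0.008,-0.0005],0.04],[[0,0,0],[0,-0.009,-0.0005],0.04],[[0,0,0],[0,-0.009,-0.0005],0.04]]'

```text
t: 8.45
tool_pos: [0.5195, -0.1171, 0.041]
tool_rot: [-2.316, 2.122, 0.001]
contact_force: [-4.8, -0.7, -1.5]
opening: 0.0487
```

Emit:
jog_arm --deltas '[[[0,0,0],[0,0,0],0.04]]'

```text
t: 8.53
tool_pos: [0.5194, -0.1171, 0.041]
tool_rot: [-2.316, 2.122, 0.0]
contact_force: [-3.6, -1.2, -1.4]
opening: 0.0486
```

Run:
```python
from h import *
o=ctrl.get_obs();print(o["t"],o["tool_pos"],o["tool_rot"],o["contact_force"],o["opening"])
im=snap("wrist","w9");s=snap("scene","s9")
b=cv2.imread("pics/s9.png");cv2.imwrite("pics/s9z.png",cv2.resize(b[80:220,110:250],None,fx=4.2,fy=4.2,interpolation=cv2.INTER_CUBIC))
a=np.radians(5);d=o["tool_pos"][:2]-np.array([.5107,-.1189]);print("bay xy",d@[np.cos(a),np.sin(a)],d@[-np.sin(a),np.cos(a)])
```

```text
8.5333 [ 0.51942597 -0.11709989  0.04104326] [-2.31582739e+00  2.12248391e+00  4.70356988e-04] [-3.55269798 -1.19056926 -1.38643671] 0.04858495130798941
bay xy 0.008849658210959488 0.0010327374290790092
```

View pics/w9.png

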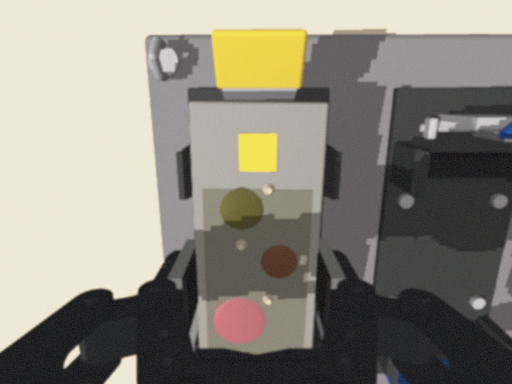

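View pics/s9z.png

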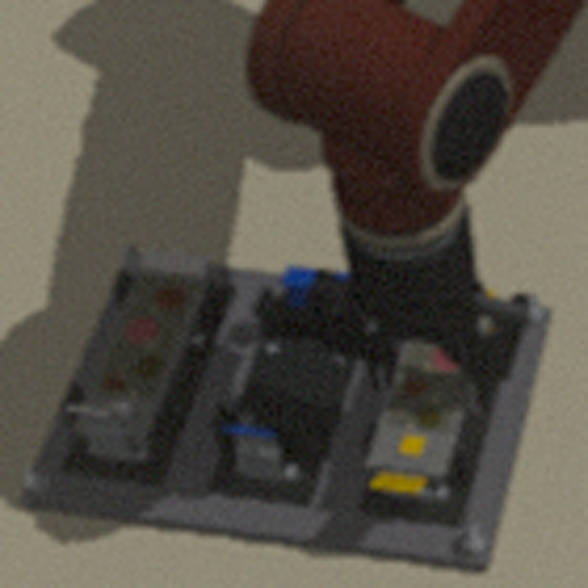

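Emit:
jog_arm --deltas '[[[0,0,0],[0,0,0.004],0.04],[[0,0,0],[0,0,0.008],0.04],[[0,0,0],[0,0,0.012],0.04],[[0,0,0],[0,0,0.015],0.04],[[0,0,0],[0,0,0.017],0.04]]'

```text
t: 9.05
tool_pos: [0.5191, -0.1172, 0.0235]
tool_rot: [2.316, -2.123, -0.001]
contact_force: [-5.0, -1.2, 1.3]
opening: 0.0488
```

Emit:
jog_arm --deltas '[[[0,0,0],[0,0,0.001],0.04],[[0,0,0],[0,0,0.002],0.04],[[0,0,0],[0,0,0.002],0.04]]'

```text
t: 9.3
tool_pos: [0.5189, -0.1171, 0.0217]
tool_rot: [2.316, -2.122, -0.002]
contact_force: [-6.0, -1.1, 2.4]
opening: 0.0486
```

Run:
```python
from h import *
o=ctrl.get_obs();print(o["t"],o["tool_pos"],o["tool_rot"],o["contact_force"],o["opening"])
im=snap("wrist","w10")
a=np.radians(5);d=o["tool_pos"][:2]-np.array([.5107,-.1189]);print("bay xy",d@[np.cos(a),np.sin(a)],d@[-np.sin(a),np.cos(a)])
```

```text
9.3 [ 0.51894392 -0.11711414  0.02171256] [ 2.31568236e+00 -2.12235214e+00 -1.74129000e-03] [-5.97777822 -1.07387883  2.36729028] 0.04860384723410034
bay xy 0.008368197486845533 0.0010605567836429277
```

View pics/w10.png

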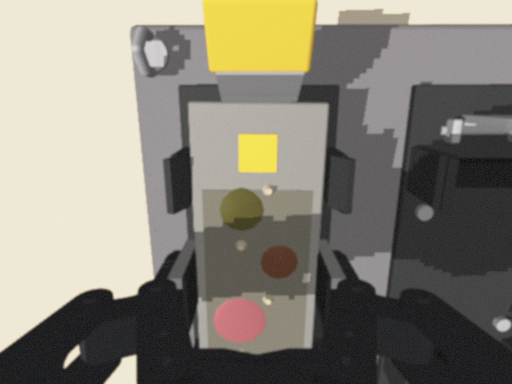

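Emit:
jog_arm --deltas '[[[0,0,0],[0,0,0.0007],0.04],[[0,0,0],[0,0,0.0014],0.04],[[0,0,0],[0,0,0.0014],0.04]]'

```text
t: 9.6
tool_pos: [0.5195, -0.1172, 0.0214]
tool_rot: [-2.316, 2.122, 0.001]
contact_force: [-6.6, 0.7, 6.7]
opening: 0.0485
```

Run:
```python
from h import *
o=ctrl.get_obs();print(o["t"],o["tool_pos"],o["tool_rot"],o["contact_force"],o["opening"])
im=snap("wrist","w11");b=cv2.imread("pics/w11.png");cv2.imwrite("pics/w11z.png",cv2.resize(b[0:200,120:380],None,fx=3,fy=3,interpolation=cv2.INTER_CUBIC))
a=np.radians(5);d=o["tool_pos"][:2]-np.array([.5107,-.1189]);print("bay xy",d@[np.cos(a),np.sin(a)],d@[-np.sin(a),np.cos(a)])
```

```text
9.6 [ 0.51954559 -0.11715098  0.02136961] [-2.31611547e+00  2.12236828e+00  6.83318244e-04] [-6.58468329  0.72067051  6.66139508] 0.048484585467041263
bay xy 0.008964364533345011 0.0009714201946426244
```

View pics/w11z.png

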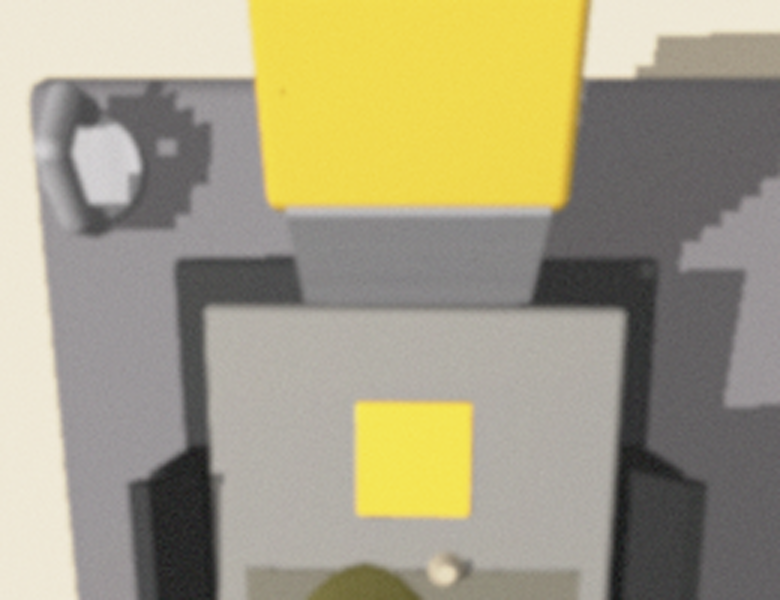

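Emit:
jog_arm --deltas '[[[0,0,0],[0,0.001,0],0.04],[[0,0,0],[0,0.002,0],0.04],[[0,0,0],[0,0.003,0],0.04],[[0,0,0],[0,0.003,0],0.04]]'

```text
t: 9.98
tool_pos: [0.5172, -0.1176, 0.0216]
tool_rot: [-2.315, 2.122, -0.002]
contact_force: [-4.7, 0.3, 5.6]
opening: 0.0484
```

Run:
```python
from h import *
o=ctrl.get_obs();print(o["t"],o["tool_pos"],o["tool_rot"],o["contact_force"],o["opening"])
im=snap("wrist","w12");b=cv2.imread("pics/w12.png");cv2.imwrite("pics/w12z.png",cv2.resize(b[0:200,120:380],None,fx=3,fy=3,interpolation=cv2.INTER_CUBIC))
a=np.radians(5);d=o["tool_pos"][:2]-np.array([.5107,-.1189]);print("bay xy",d@[np.cos(a),np.sin(a)],d@[-np.sin(a),np.cos(a)])
```

```text
9.9833 [ 0.51715637 -0.11761283  0.02155903] [-2.31510170e+00  2.12206587e+00 -2.25555439e-03] [-4.69816236  0.31104885  5.57652475] 0.04837815182172021
bay xy 0.00654398872641812 0.0007195660537591476
```

View pics/w12z.png

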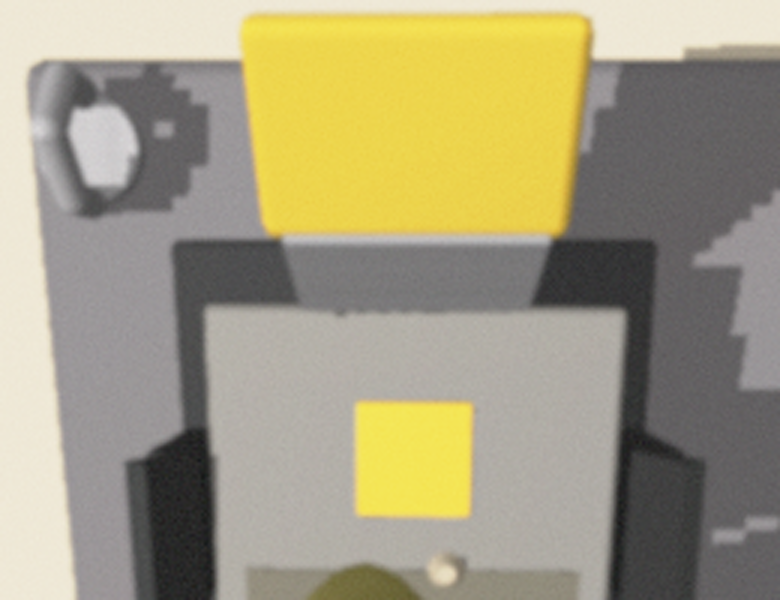

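Emit:
jog_arm --deltas '[[[0,0,0],[0,0.0005,0.001],0.04],[[0,0,0],[0,0.001,0.002],0.04],[[0,0,0],[0,0.001,0.002],0.04]]'

```text
t: 10.28
tool_pos: [0.5172, -0.1177, 0.0209]
tool_rot: [-2.314, 2.122, -0.004]
contact_force: [-5.0, 2.4, 11.5]
opening: 0.0487
```

Run:
```python
from h import *
o=ctrl.get_obs();print(o["t"],o["tool_pos"],o["tool_rot"],o["contact_force"],o["wrist_torque"],o["opening"])
im=snap("wrist","w13");b=cv2.imread("pics/w13.png");cv2.imwrite("pics/w13z.png",cv2.resize(b[0:200,120:380],None,fx=3,fy=3,interpolation=cv2.INTER_CUBIC))
a=np.radians(5);d=o["tool_pos"][:2]-np.array([.5107,-.1189]);print("bay xy",d@[np.cos(a),np.sin(a)],d@[-np.sin(a),np.cos(a)])
```

```text
10.2833 [ 0.5172151  -0.11772634  0.0209111 ] [-2.31372344  2.12165234 -0.00376475] [-4.96597843  2.38334132 11.45323292] [ 0.4574315   0.8026407  -0.02544021] 0.04867541788238247
bay xy 0.006592603347923284 0.0006013639253945292
```

View pics/w13z.png

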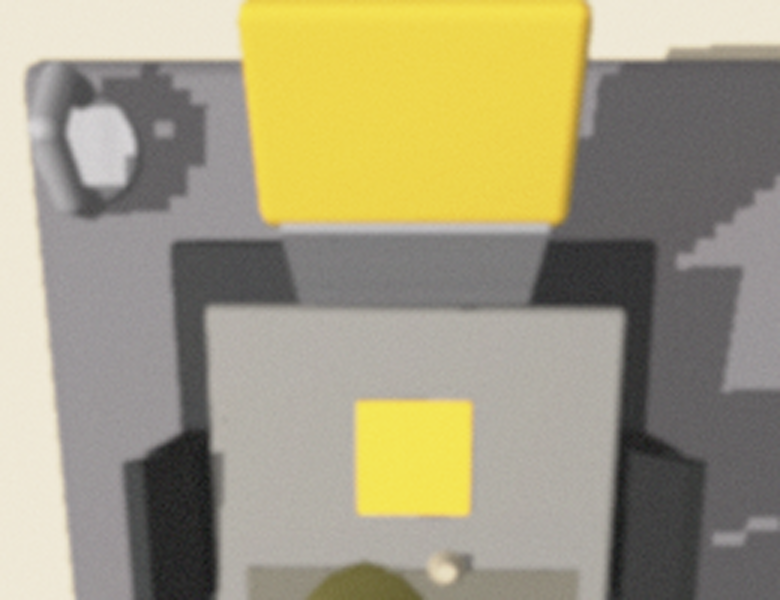

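Emit:
jog_arm --deltas '[[[-1,0,0],[0,0,-0.001],0.04],[[-2,0,0],[0,0,-0.001],0.04],[[-3,0,0],[0,0,-0.001],0.04],[[-3,0,0],[0,0,-0.001],0.04]]'

```text
t: 10.67
tool_pos: [0.5158, -0.1181, 0.0211]
tool_rot: [2.286, -2.095, -0.055]
contact_force: [-9.5, -0.3, 11.7]
opening: 0.0486
```

Run:
```python
from h import *
o=ctrl.get_obs();print(o["t"],o["tool_pos"],o["tool_rot"],o["contact_force"],o["wrist_torque"],o["opening"])
im=snap("wrist","w14");b=cv2.imread("pics/w14.png");cv2.imwrite("pics/w14z.png",cv2.resize(b[0:200,120:380],None,fx=3,fy=3,interpolation=cv2.INTER_CUBIC))
a=np.radians(5);d=o["tool_pos"][:2]-np.array([.5107,-.1189]);print("bay xy",d@[np.cos(a),np.sin(a)],d@[-np.sin(a),np.cos(a)])
```

```text
10.6667 [ 0.51583041 -0.11811152  0.0211091 ] [ 2.28615346 -2.09542713 -0.0551879 ] [-9.54957292 -0.33451346 11.74924426] [-0.06223061  1.12503366 -0.08191897] 0.04862890450313696
bay xy 0.005179607205161352 0.0003383323322686542
```

View pics/w14z.png

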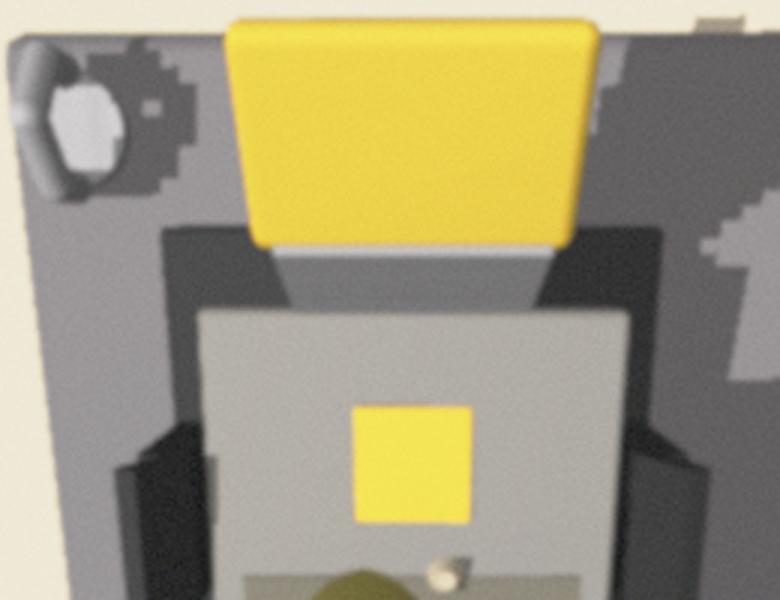

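Run:
```python
from h import *
a=np.radians(5);ux=np.array([np.cos(a),np.sin(a),0]);seat=np.array([.5107,-.1189,.032])
uy=np.array([-ux[1],ux[0],0]);seat=seat+uy*.0005
def lp(x,z,th):  # latch pt (seat-frame shut coords) rotated
    rx,rz=x-67,z+15
    return np.array([67+rx*np.cos(th)+rz*np.sin(th),-15-rx*np.sin(th)+rz*np.cos(th)])
for n,row in [("w7",75),("w9",88),("w11",207/3),("w12",237/3),("w13",224/3),("w14",247/3)]:
    c=load(n);best=[]
    for th in np.arange(0,.7,.005):
        p=lp(66,33,th);w=seat+ux*p[0]*1e-3+np.array([0,0,p[1]*1e-3]);best.append((abs(w2px(w,c)[1]-row),th,w2px(w,c)))
    m=min(best,key=lambda t:t[0]);th=m[1];print(n,"theta",round(th,3),"nose",lp(66,13,th).round(1),"px",m[2].round(0), "panel front px for z=10 at x", end=" ")
    d=np.load(f"pics/{n}.npz")["tool_pos"]-seat;x=d@ux*1e3+70
    for z in (10,11,12,14): print(w2px(seat+ux*x*1e-3+uy*.025+np.array([0,0,z*1e-3]),c).round(1),w2px(seat+ux*x*1e-3-uy*.025+np.array([0,0,z*1e-3]),c).round(1),end=" ")
    print()
```

```text
w7 theta 0.0 nose [66. 13.] px [251.  72.] panel front px for z=10 at x [191.2 100.4] [312.3 100.3] [190.8 100.4] [312.7 100.3] [190.3 100.4] [313.1 100.3] [189.4 100.4] [313.9 100.3] 
w9 theta 0.36 nose [75.9 11.6] px [258.  88.] panel front px for z=10 at x [196.5 100.4] [319.2 100.3] [196.1 100.4] [319.7 100.3] [195.6 100.4] [320.1 100.3] [194.7 100.4] [321.1 100.3] 
w11 theta 0.47 nose [78.8 10.4] px [258.  69.] panel front px for z=10 at x [186.6 100.6] [329.3 100.5] [186.  100.6] [329.9 100.5] [185.4 100.6] [330.5 100.5] [184.2 100.6] [331.7 100.5] 
w12 theta 0.35 nose [75.7 11.6] px [257.  79.] panel front px for z=10 at x [186.  100.5] [328.3 100.3] [185.4 100.5] [328.9 100.4] [184.9 100.5] [329.5 100.4] [183.6 100.5] [330.8 100.4] 
w13 theta 0.375 nose [76.3 11.4] px [257.  75.] panel front px for z=10 at x [185.3 100.4] [328.2 100.2] [184.7 100.4] [328.8 100.2] [184.1 100.4] [329.4 100.2] [182.9 100.4] [330.7 100.2] 
w14 theta 0.345 nose [75.5 11.7] px [256.  83.] panel front px for z=10 at x [182.6 104.3] [329.6 104.2] [182.  104.5] [330.3 104.4] [181.3 104.8] [330.9 104.6] [180.1 105.2] [332.2 105.1]
```

Emit:
jog_arm --deltas '[[[0,0,0],[0,0.001,0],0.04],[[0,0,0],[0,0.002,0],0.04],[[0,0,0],[0,0.003,0],0.04],[[0,0,0],[0,0.003,0],0.04]]'

```text
t: 11.05
tool_pos: [0.5138, -0.1184, 0.0212]
tool_rot: [2.288, -2.098, -0.05]
contact_force: [-3.8, 0.2, 7.7]
opening: 0.0486
```

Run:
```python
from h import *
o=ctrl.get_obs();print(o["t"],o["tool_pos"],o["tool_rot"],o["contact_force"],o["wrist_torque"],o["opening"])
im=snap("wrist","w15");b=cv2.imread("pics/w15.png");cv2.imwrite("pics/w15z.png",cv2.resize(b[0:200,120:380],None,fx=3,fy=3,interpolation=cv2.INTER_CUBIC))
a=np.radians(5);d=o["tool_pos"][:2]-np.array([.5107,-.1189]);print("bay xy",d@[np.cos(a),np.sin(a)],d@[-np.sin(a),np.cos(a)])
```

```text
11.05 [ 0.51381441 -0.11837612  0.0211829 ] [ 2.28807883 -2.09780051 -0.05007323] [-3.77669022  0.17990647  7.69742291] [0.04375312 0.28170133 0.03101242] 0.04863118559362863
bay xy 0.003148219120754935 0.00025045170467214193
```

View pics/w15z.png

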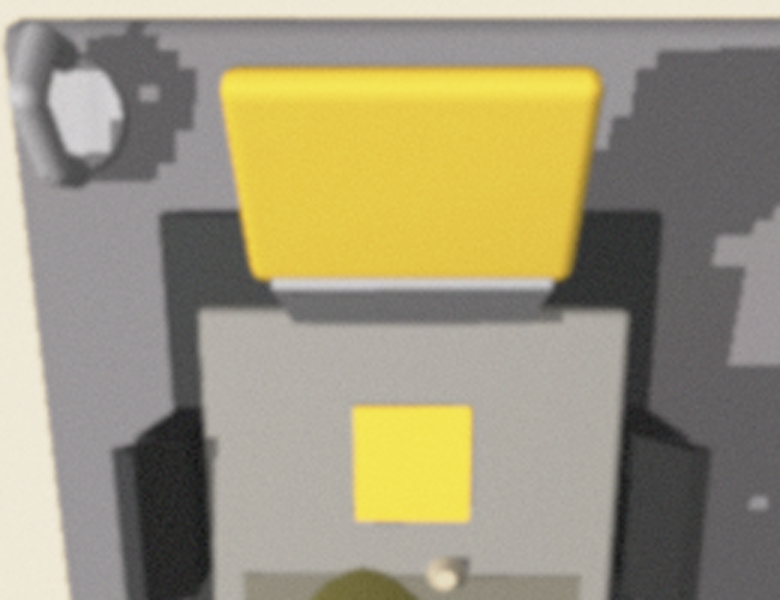

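Emit:
jog_arm --deltas '[[[0,0,0],[0,0,-0.0005],0.062],[[0,0,0],[0,0,-0.0005],0.062],[[0,0,0],[0,0,-0.0005],0.062],[[0,0,0],[0,0,-0.0005],0.062],[[0,0,0],[0,0,-0.0005],0.062]]'

```text
t: 11.52
tool_pos: [0.5128, -0.1177, 0.0203]
tool_rot: [2.288, -2.097, -0.054]
contact_force: [-0.4, 0.5, -0.1]
opening: 0.0618
```

Run:
```python
from h import *
o=ctrl.get_obs();print(o["t"],o["tool_pos"],o["tool_rot"],o["contact_force"],o["wrist_torque"],o["opening"])
im=snap("wrist","w16")
```

```text
11.5167 [ 0.51275332 -0.11774711  0.02028029] [ 2.28763084 -2.09675823 -0.05422274] [-0.41718993  0.54533457 -0.0524273 ] [-0.00548398 -0.04614548 -0.01567966] 0.061808098397111565
```

View pics/w16.png

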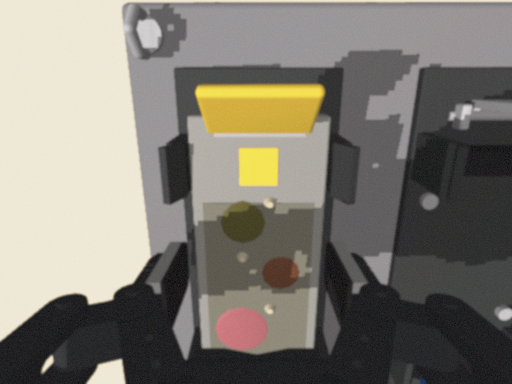

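Run:
```python
from h import *
delta([.512,-.1177,.10],-85)
delta([.53,-.168,.22],-85)
```

```text
turn [ 2.96  0.01 -0.02] shift [-0.0001  0.0048 -0.0796]
turn [ 2.96  0.01 -0.02] shift [ 0.0515 -0.0026 -0.2001]
```

Emit:
jog_arm --deltas '[[[0,0,0],[0,0.001,-0.015],0.062],[[1,0,0],[0,0.002,-0.04],0.062],[[2,0,0],[0,0.005,-0.08],0.062],[[3,0,0],[0.017,0.002,-0.12],0.062],[[3,0,0],[0.034,0,-0.16],0.062],[[3,0,0],[0.0515,-0.0025,-0.2],0.062],[[3,0,0],[0.0515,-0.0025,-0.2],0.062],[[3,0,0],[0.0515,-0.0025,-0.2],0.062]]'

```text
t: 12.23
tool_pos: [0.5322, -0.1698, 0.2247]
tool_rot: [-2.312, 2.122, -0.013]
contact_force: [0.5, 0.0, -0.3]
opening: 0.0618
```

Run:
```python
from h import *
o=ctrl.get_obs();print(o["t"],o["tool_pos"],o["tool_rot"])
im=snap("wrist","w17");c=load("w17");b=cv2.imread("pics/w17.png");cv2.imwrite("pics/w17z.png",cv2.resize(b[90:280,150:350],None,fx=3,fy=3,interpolation=cv2.INTER_CUBIC))
```

```text
12.2333 [ 0.53216436 -0.16984587  0.22466718] [-2.31239467  2.12226916 -0.01305908]
```

View pics/w17z.png

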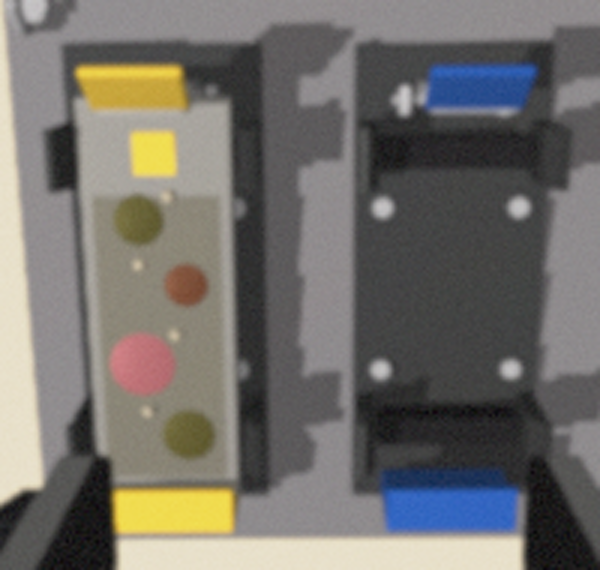

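Run:
```python
from h import *
delta([.5246,.3063,.10],-101.6)
```

```text
turn [-0.18 -0.04 16.55] shift [-0.4738 -0.0346  0.1209]
```

Emit:
jog_arm --deltas '[[[0,0,3],[-0.03,-0.002,0],0.062],[[0,0,6],[-0.07,-0.005,0],0.062],[[0,0,9],[-0.11,-0.008,0],0.062],[[0,0,12],[-0.15,-0.011,0],0.062],[[0,0,15],[-0.19,-0.014,0],0.062],[[0,0,16.5],[-0.23,-0.017,0],0.062],[[0,0,16.5],[-0.27,-0.02,0.01],0.062],[[0,0,16.5],[-0.31,-0.023,0.03],0.062],[[0,0,16.5],[-0.35,-0.026,0.055],0.062],[[0,0,16.5],[-0.39,-0.029,0.08],0.062],[[0,0,16.5],[-0.43,-0.032,0.1],0.062],[[0,0,16.5],[-0.474,-0.0345,0.121],0.062]]'

```text
t: 13.28
tool_pos: [0.5205, 0.2864, 0.1052]
tool_rot: [1.985, -2.428, -0.002]
contact_force: [0.8, 0.4, -0.7]
opening: 0.0619
```

Emit:
jog_arm --deltas '[[[0,0,0],[0,0,0],0.062],[[0,0,0],[0,0,0],0.062],[[0,0,0],[0,0,0],0.062],[[0,0,0],[0,0,0],0.062]]'

```text
t: 13.62
tool_pos: [0.5236, 0.2842, 0.1097]
tool_rot: [-1.986, 2.434, -0.001]
contact_force: [-0.1, -0.7, 0.2]
opening: 0.0621
```

Run:
```python
from h import *
o=ctrl.get_obs();print(o["t"],o["tool_pos"],o["opening"],o["dq"].round(3))
im=snap("wrist","w20");c=load("w20")
b=cv2.imread("pics/w20.png")
a=np.radians(-11.6);ux=np.array([np.cos(a),np.sin(a)]);uy=np.array([-ux[1],ux[0]])
P=[w2px([*(np.array([.5246,.3063])+sx*.07*ux+sy*.025*uy),.028],c) for sx,sy in((1,1),(1,-1),(-1,-1),(-1,1))]
cv2.polylines(b,[np.int32(np.array(P))],True,(0,255,0),1)
cv2.imwrite("pics/w20o.png",b)
delta([.5246,.3063,.0065],-101.6)
```

```text
13.6167 [0.52360339 0.2842443  0.10970173] 0.06208422319826013 [-0.015 -0.014 -0.011 -0.     0.     0.   ]
turn [-0.07  0.02  0.01] shift [-0.0218  0.004   0.1038]
```

View pics/w20o.png

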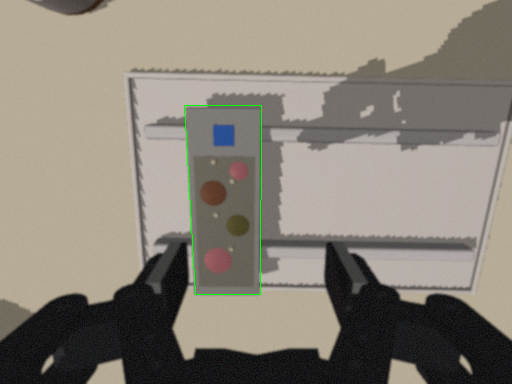

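Emit:
jog_arm --deltas '[[[0,0,0],[-0.0218,0.004,0.02],0.062],[[0,0,0],[-0.0218,0.004,0.04],0.062],[[0,0,0],[-0.0218,0.004,0.05],0.062],[[0,0,0],[-0.0218,0.004,0.06],0.062],[[0,0,0],[-0.0218,0.004,0.06],0.062]]'

```text
t: 14.08
tool_pos: [0.5231, 0.3057, 0.0479]
tool_rot: [1.984, -2.432, -0.001]
contact_force: [-0.8, -0.5, 0.5]
opening: 0.062
```

Run:
```python
from h import *
o=ctrl.get_obs();print(o["t"],o["tool_pos"],o["opening"],o["dq"].round(3))
delta([.5246,.3063,.0075],-101.6)
```

```text
14.0833 [0.52313588 0.305732   0.04790526] 0.06197711637124882 [ 0.004 -0.02  -0.021  0.001  0.026  0.001]
turn [ 0.13 -0.11  0.  ] shift [-0.0009 -0.0014  0.0404]
```

Emit:
jog_arm --deltas '[[[0,0,0],[-0.001,-0.001,0.012],0.062],[[0,0,0],[-0.001,-0.001,0.024],0.062],[[0,0,0],[-0.001,-0.001,0.034],0.062],[[0,0,0],[-0.001,-0.001,0.04],0.062],[[0,0,0],[-0.001,-0.001,0.041],0.062],[[0,0,0],[-0.001,-0.001,0.041],0.062]]'

```text
t: 14.58
tool_pos: [0.525, 0.3078, 0.0081]
tool_rot: [1.987, -2.432, -0.0]
contact_force: [0.1, 0.1, 0.0]
opening: 0.0619
```

Emit:
jog_arm --deltas '[[[0,0,0],[0,0,0],0.04],[[0,0,0],[0,0,0],0.04],[[0,0,0],[0,0,0],0.04],[[0,0,0],[0,0,0],0.04],[[0,0,0],[0,0,0],0.04]]' --squeeze 90

```text
t: 15.0
tool_pos: [0.5262, 0.3084, 0.0098]
tool_rot: [-1.986, 2.431, -0.001]
contact_force: [0.2, 0.7, 3.0]
opening: 0.0479
```

Emit:
jog_arm --deltas '[[[0,0,0],[0,0,-0.01],0.04],[[0,0,0],[0,0,-0.03],0.04],[[0,0,0],[0,0,-0.06],0.04],[[0,0,0],[0,0,-0.09],0.04],[[0,0,0],[0,0,-0.11],0.04],[[0,0,0],[0,0,-0.12],0.04],[[0,0,0],[0,0,-0.12],0.04],[[0,0,0],[0,0,-0.12],0.04]]'

```text
t: 15.67
tool_pos: [0.525, 0.3079, 0.1286]
tool_rot: [-1.987, 2.433, -0.0]
contact_force: [-0.7, 0.0, -1.2]
opening: 0.0475
```

Run:
```python
from h import *
o=ctrl.get_obs();print(o["t"],o["tool_pos"],o["tool_rot"],o["contact_force"],o["opening"])
im=snap("wrist","w21")
a=np.radians(5);t=np.array([.5193,-.2169])-.014*np.array([np.cos(a),np.sin(a)]);print(t)
delta([*t,.10],-85)
```

```text
15.6667 [0.52504227 0.30789541 0.12855924] [-1.98724686e+00  2.43305154e+00 -3.21181908e-04] [-0.71327513  0.00880298 -1.15185416] 0.0475011746205996
[ 0.50535327 -0.21812018]
turn [  0.11  -0.07 -16.52] shift [ 0.5189 -0.0864  0.0278]
```

View pics/w21.png

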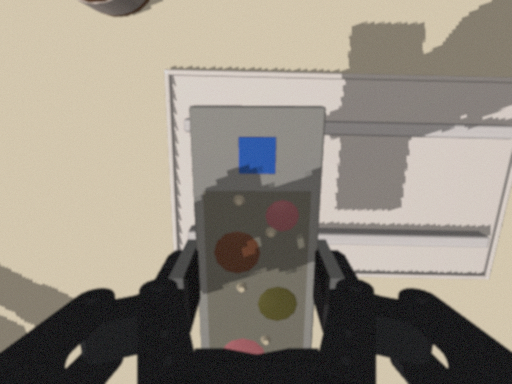

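Emit:
jog_arm --deltas '[[[0,0,-1],[0.02,-0.003,0],0.04],[[0,0,-3],[0.05,-0.008,0],0.04],[[0,0,-5],[0.085,-0.014,0],0.04],[[0,0,-7],[0.12,-0.02,0],0.04],[[0,0,-9],[0.155,-0.026,0],0.04],[[0,0,-11],[0.19,-0.032,0],0.04],[[0,0,-13],[0.225,-0.038,0],0.04],[[0,0,-15],[0.26,-0.044,0],0.04],[[0,0,-16],[0.295,-0.05,0],0.04],[[0,0,-16.5],[0.33,-0.056,0],0.04],[[0,0,-16.5],[0.365,-0.062,0],0.04],[[0,0,-16.5],[0.4,-0.067,0],0.04]]'

```text
t: 16.72
tool_pos: [0.5093, -0.0985, 0.1263]
tool_rot: [2.315, -2.122, -0.006]
contact_force: [0.4, -0.3, -0.8]
opening: 0.0481
```

Run:
```python
from h import *
o=ctrl.get_obs();print(o["t"],o["tool_pos"],o["tool_rot"],o["contact_force"],o["opening"])
delta([.5054,-.2181,.10],-85)
```

```text
16.7167 [ 0.50931962 -0.09850402  0.12626939] [ 2.31496345 -2.12201892 -0.00555107] [ 0.37983576 -0.32336335 -0.79961577] 0.04809886459987906
turn [ 0.19  0.1  -0.02] shift [0.1189 0.0142 0.0261]
```

Emit:
jog_arm --deltas '[[[0,0,0],[0.03,0.003,0],0.04],[[0,0,0],[0.06,0.006,0],0.04],[[0,0,0],[0.09,0.01,0.01],0.04],[[0,0,0],[0.11,0.013,0.02],0.04],[[0,0,0],[0.117,0.013,0.025],0.04],[[0,0,0],[0.117,0.013,0.025],0.04],[[0,0,0],[0.117,0.013,0.025],0.04],[[0,0,0],[0.117,0.013,0.025],0.04]]'

```text
t: 17.38
tool_pos: [0.5082, -0.2137, 0.1033]
tool_rot: [-2.316, 2.121, 0.002]
contact_force: [-0.2, -0.9, -0.7]
opening: 0.0476
```

```bash
cat >> h.py <<'E'
def bay():
    o=ctrl.get_obs();a=np.radians(5);d=o["tool_pos"][:2]-np.array([.5193,-.2169])
    print(round(o["t"],2),"bay x",(d@[np.cos(a),np.sin(a)]).round(4),"y",(d@[-np.sin(a),np.cos(a)]).round(4),"z",o["tool_pos"][2].round(4),"F",o["contact_force"].round(1),"op",round(o["opening"],4))
E
python3 - <<'E'
from h import *
bay();snap("wrist","w22");bay()
delta([.5054,-.2181,.10],-85)
E
```

```text
17.38 bay x -0.0108 y 0.0041 z 0.1033 F [-0.2 -0.9 -0.7] op 0.0476
17.43 bay x -0.0105 y 0.0041 z 0.1038 F [ 0.  -1.3 -0.4] op 0.0479
turn [-0.03  0.03  0.07] shift [0.0041 0.0035 0.0038]
```

View pics/w22.png

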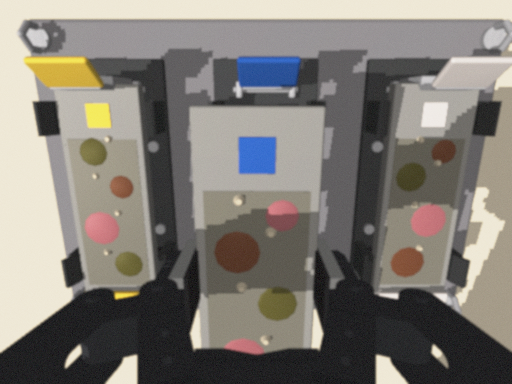

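Emit:
jog_arm --deltas '[[[0,0,0],[0.002,0,0.01],0.04],[[0,0,0],[0.0045,0,0.02],0.04],[[0,0,0],[0.0045,0.001,0.035],0.04],[[0,0,0],[0.0045,0.001,0.048],0.04],[[0,0,0],[0.0045,0.001,0.056],0.04],[[0,0,0],[0.0045,0.001,0.056],0.04],[[0,0,0],[0.0045,0.001,0.056],0.04],[[0,0,0],[0.0045,0.001,0.056],0.04]]'

```text
t: 18.1
tool_pos: [0.5083, -0.2197, 0.0483]
tool_rot: [-2.316, 2.122, -0.002]
contact_force: [0.6, 0.6, 0.3]
opening: 0.0479
```

Run:
```python
from h import *
bay();snap("wrist","w23");bay()
```

```text
18.1 bay x -0.0112 y -0.0018 z 0.0483 F [0.6 0.6 0.3] op 0.0479
18.15 bay x -0.011 y -0.002 z 0.0487 F [-0.6  0.7 -0.5] op 0.0478
```

View pics/w23.png

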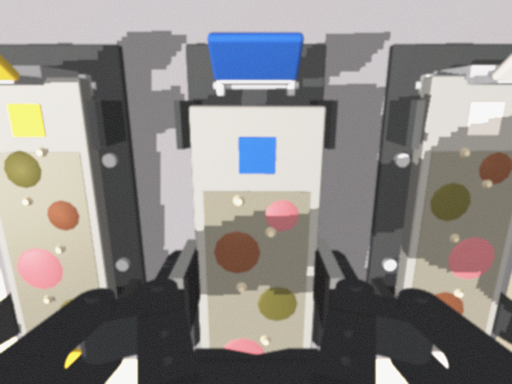

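Emit:
jog_arm --deltas '[[[0,0,0],[-0.0005,-0.001,0.002],0.04],[[0,0,0],[-0.0005,-0.003,0.004],0.04],[[0,0,0],[-0.0005,-0.005,0.004],0.04],[[0,0,0],[-0.0005,-0.007,0.004],0.04],[[0,0,0],[-0.0005,-0.007,0.004],0.04]]'

```text
t: 18.57
tool_pos: [0.5153, -0.2185, 0.0441]
tool_rot: [-2.316, 2.122, -0.002]
contact_force: [0.2, -0.4, -1.3]
opening: 0.0478
```

Emit:
jog_arm --deltas '[[[0,0,0],[0,-0.001,0],0.04],[[0,0,0],[0,-0.001,0],0.04]]'

```text
t: 18.73
tool_pos: [0.516, -0.2184, 0.044]
tool_rot: [-2.316, 2.122, -0.001]
contact_force: [-0.2, 0.2, -0.9]
opening: 0.0481
```

Emit:
jog_arm --deltas '[[[0,0,0],[0,-0.001,0],0.04],[[0,0,0],[0,-0.001,0],0.04]]'

```text
t: 18.9
tool_pos: [0.5164, -0.2183, 0.0438]
tool_rot: [2.316, -2.122, -0.001]
contact_force: [-1.1, -0.1, -0.6]
opening: 0.0477
```

Emit:
jog_arm --deltas '[[[0,0,0],[0,-0.001,0],0.04],[[0,0,0],[0,-0.001,0],0.04]]'

```text
t: 19.07
tool_pos: [0.5175, -0.2182, 0.0438]
tool_rot: [-2.316, 2.123, 0.0]
contact_force: [-2.3, 0.1, -1.0]
opening: 0.0476
```

Run:
```python
from h import *
bay();snap("wrist","w24");bay()
```

```text
19.07 bay x -0.0019 y -0.0011 z 0.0438 F [-2.3  0.1 -1. ] op 0.0476
19.12 bay x -0.0019 y -0.0011 z 0.0438 F [-2.1 -0.1  0.3] op 0.0477
```

View pics/w24.png

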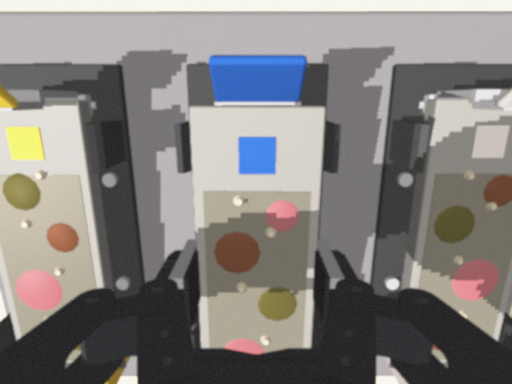

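Emit:
jog_arm --deltas '[[[0,0,0],[0,-0.002,-0.0005],0.04],[[0,0,0],[0,-0.004,-0.0005],0.04],[[0,0,0],[0,-0.006,-0.0005],0.04],[[0,0,0],[0,-0.008,-0.0005],0.04],[[0,0,0],[0,-0.01,-0.0005],0.04],[[0,0,0],[0,-0.0115,-0.0005],0.04],[[0,0,0],[0,-0.0115,-0.0005],0.04],[[0,0,0],[0,-0.0115,-0.0005],0.04]]'

```text
t: 19.78
tool_pos: [0.529, -0.2169, 0.0442]
tool_rot: [-2.316, 2.122, 0.001]
contact_force: [-4.1, -0.2, -2.4]
opening: 0.048
```

Run:
```python
from h import *
bay();snap("wrist","w25");bay()
```

```text
19.78 bay x 0.0097 y -0.0009 z 0.0442 F [-4.1 -0.2 -2.4] op 0.048
19.83 bay x 0.0096 y -0.0009 z 0.0442 F [-3.7 -0.1 -1.3] op 0.0479
```

View pics/w25.png

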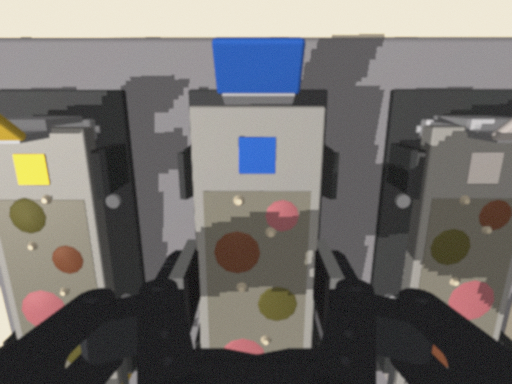

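Emit:
jog_arm --deltas '[[[0,0,0],[0,0,0.004],0.04],[[-0.5,0,0],[0,0,0.008],0.04],[[-1,0,0],[0,0,0.012],0.04],[[-1,0,0],[0,0,0.015],0.04],[[-1,0,0],[0,0,0.0175],0.04],[[-1,0,0],[0,0,0.0175],0.04]]'

```text
t: 20.33
tool_pos: [0.5283, -0.217, 0.0258]
tool_rot: [2.306, -2.113, -0.021]
contact_force: [-6.7, -1.4, 2.3]
opening: 0.0478
```

Emit:
jog_arm --deltas '[[[0,0,0],[0,0,0.001],0.04],[[0,0,0],[0,0,0.002],0.04],[[0,0,0],[0,0,0.002],0.04]]'

```text
t: 20.58
tool_pos: [0.5289, -0.2171, 0.0247]
tool_rot: [2.306, -2.114, -0.019]
contact_force: [-4.8, 0.8, 4.3]
opening: 0.0478
```

Run:
```python
from h import *
bay();snap("wrist","w26");bay()
```

```text
20.58 bay x 0.0095 y -0.001 z 0.0247 F [-4.8  0.8  4.3] op 0.0478
20.63 bay x 0.0094 y -0.001 z 0.0248 F [-5.4  0.   3.8] op 0.0478
```

View pics/w26.png

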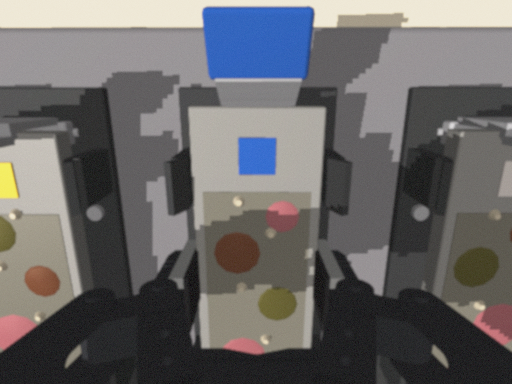

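Same state as the first panel at this point. I'll press slightly and draw it back so the nose snaps over.

Emit:
jog_arm --deltas '[[[-0.5,0,0],[0,0,0.001],0.04],[[-1,0,0],[0,0.001,0.001],0.04],[[-1,0,0],[0,0.002,0.001],0.04],[[-1,0,0],[0,0.003,0.001],0.04],[[-1,0,0],[0,0.004,0.001],0.04],[[-1,0,0],[0,0.005,0.001],0.04],[[-1,0,0],[0,0.005,0.001],0.04]]'

```text
t: 21.22
tool_pos: [0.5244, -0.2179, 0.0245]
tool_rot: [2.297, -2.106, -0.035]
contact_force: [-4.9, -1.0, 5.1]
opening: 0.0479
```

Run:
```python
from h import *
bay();snap("wrist","w27");bay()
```

```text
21.22 bay x 0.0049 y -0.0014 z 0.0245 F [-4.9 -1.   5.1] op 0.0479
21.27 bay x 0.0049 y -0.0014 z 0.0245 F [-5.5 -0.5  5.3] op 0.0478
```

View pics/w27.png

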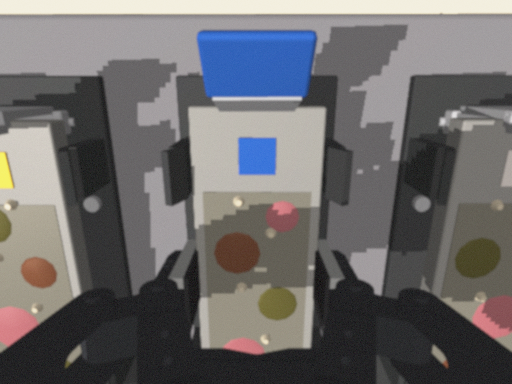

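Emit:
jog_arm --deltas '[[[0,0,0],[0,0.001,0],0.04],[[0,0,0],[0,0.002,0],0.04],[[0,0,0],[0,0.0025,0],0.04],[[0,0,0],[0,0.0025,0],0.04]]'

```text
t: 21.6
tool_pos: [0.5221, -0.2181, 0.0245]
tool_rot: [2.297, -2.106, -0.034]
contact_force: [-3.7, -1.1, 6.1]
opening: 0.0479
```

Run:
```python
from h import *
bay();snap("wrist","w28");bay()
b=cv2.imread("pics/w28.png");cv2.imwrite("pics/w28z.png",cv2.resize(b[0:200,120:380],None,fx=3,fy=3,interpolation=cv2.INTER_CUBIC))
```

```text
21.6 bay x 0.0027 y -0.0014 z 0.0245 F [-3.7 -1.1  6.1] op 0.0479
21.65 bay x 0.0027 y -0.0014 z 0.0245 F [-3.3 -0.3  6. ] op 0.0477
```

View pics/w28z.png

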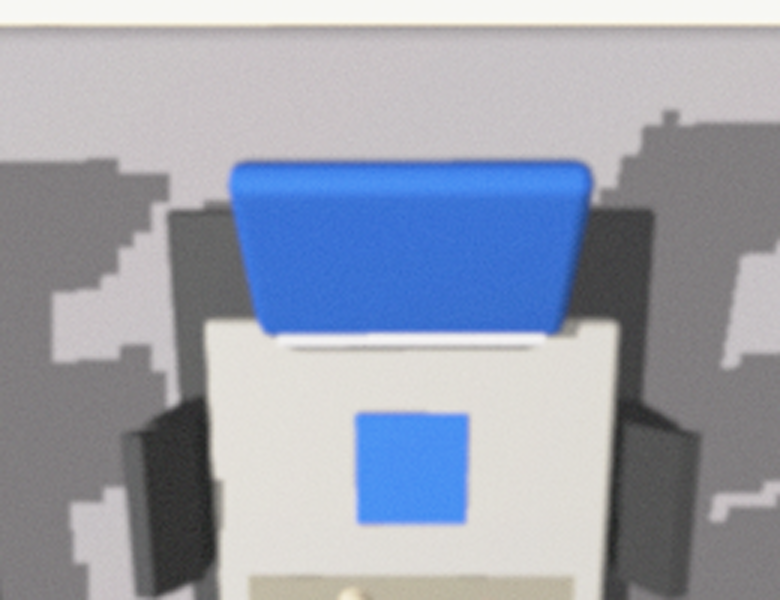

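Nose clearly overlaps the panel end. Release.

Emit:
jog_arm --deltas '[[[0,0,0],[0,0,-0.0005],0.062],[[0,0,0],[0,0,-0.0005],0.062],[[0,0,0],[0,0,-0.0005],0.062],[[0,0,0],[0,0,-0.0005],0.062],[[0,0,0],[0,0,-0.0005],0.062],[[0,0,0],[0,0,-0.0005],0.062]]'

```text
t: 22.15
tool_pos: [0.5217, -0.2177, 0.0244]
tool_rot: [2.297, -2.106, -0.036]
contact_force: [1.1, -0.7, -0.0]
opening: 0.0618
```

Emit:
jog_arm --deltas '[[[0,0,0],[0,0.001,-0.015],0.062],[[1,0,0],[0,0.002,-0.04],0.062],[[2,0,0],[0,0.003,-0.08],0.062],[[2,0,0],[-0.015,0.002,-0.12],0.062],[[2,0,0],[-0.03,0,-0.16],0.062],[[2,0,0],[-0.045,-0.004,-0.2],0.062],[[2,0,0],[-0.045,-0.004,-0.2],0.062],[[2,0,0],[-0.045,-0.004,-0.2],0.062],[[2,0,0],[-0.045,-0.004,-0.2],0.062]]'

```text
t: 22.9
tool_pos: [0.5285, -0.1719, 0.224]
tool_rot: [-2.316, 2.122, -0.001]
contact_force: [-0.3, -0.2, -1.0]
opening: 0.0617
```

Run:
```python
from h import *
bay();snap("wrist","w29");bay()
b=cv2.imread("pics/w29.png");cv2.imwrite("pics/w29z.png",cv2.resize(b[70:290,130:480],None,fx=2.2,fy=2.2,interpolation=cv2.INTER_CUBIC))
```

```text
22.9 bay x 0.0131 y 0.044 z 0.224 F [-0.3 -0.2 -1. ] op 0.0617
22.95 bay x 0.0124 y 0.0441 z 0.2224 F [ 0.1  0.6 -0.6] op 0.0617
```

View pics/w29z.png

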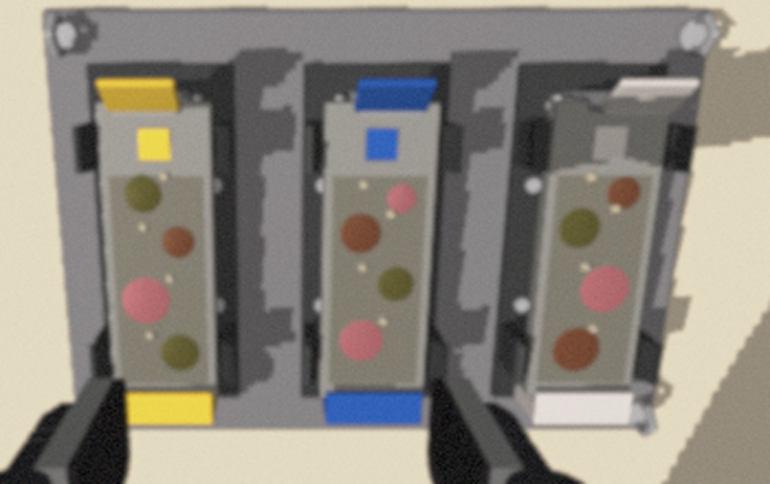

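Run:
```python
from h import *
b=cv2.imread("pics/w29.png")
A=cv2.resize(b[225:270,170:430],None,fx=3,fy=6,interpolation=cv2.INTER_CUBIC);B=cv2.resize(b[100:140,170:455],(780,240),interpolation=cv2.INTER_CUBIC)
cv2.imwrite("pics/w29y.png",np.vstack([B,A]))
```

```text
(no output)
```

View pics/w29y.png

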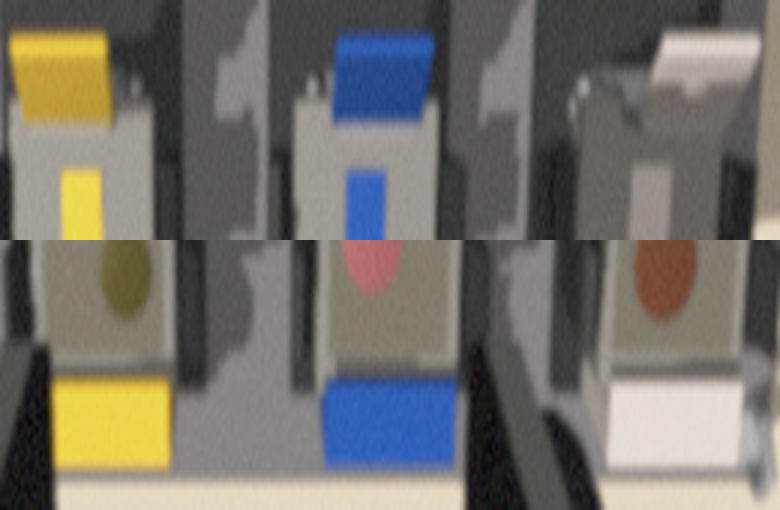

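Run:
```python
from h import *
snap("top","t30");o=ctrl.get_obs();print(o["t"],o["contact_force"].round(1))
```

```text
23.0 [0.2 0.2 0.4]
```

View pics/t30.png

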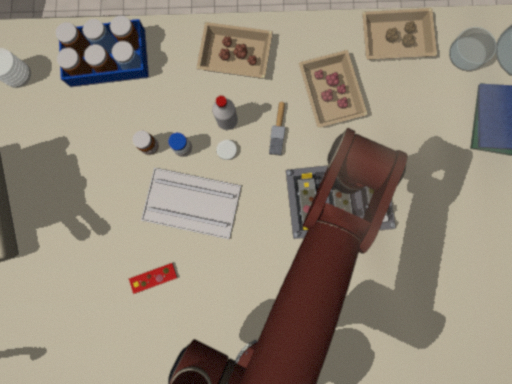

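The stand is empty, and the jars (147,142 and 180,145), dish (227,150), bottle (222,112), brush (278,128) and red look-alike (153,278) are where they were. Handing in.

```bash
python3 -c "
from station import job
print(job.finish_job())"
```

```text
the job is handed in; nothing more can be done
None
```

Both panels are back in the bays of their own tag colour, growth face up. I placed yellow first and blue second, and handed the job in at about 23 s on the robot's clock.

- **Placing:** Each panel's tag end pushed the latch open to about 8 to 9 mm past home. In both bays the nose did not snap over when the panel was lowered to the seat. I pressed the panel down lightly with a small tilt and drew it back a few millimetres. The nose then closed over the end, and I released it.
- **Last checks:** In the last wrist picture the yellow and blue latches are shut, and both panel ends lie under their lips just as the untouched white panel's does. In the top picture the bystanders and the red look-alike are where they started. The tool was clear of the rack with contact force near zero.
- **Disagreements:** Sizes measured with the wrist camera came out about 2–3 % small, and the measured tool position wandered by 1–2 mm. I corrected the position over each bay from the pictures and the force at latch contact.

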